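Fetch the card file from behind and leave an out-marker

TASK

In the shelf section, move the round tin and the box that stand in front over to the rubber mat; then take the card file from behind them and set it down in the wooden issue tray, and stand the white out-marker in the middle of the pad where the card file stood, lengthwise like it. Only then put the tin and the box back, each standing squarely on the pad it came from. Keep all four upright throughout and leave the hand stamp where it is.

Things in the scene. Friction and masses are not known exactly. Their poses are not given: they have to be found in the camera images.
- tin_mid (a point): Round, upright, closed tin of bare aluminium, diameter 56 mm, height 115 mm, 0.3 kg, standing on one of the two front pads of the shelf section (left or right varies). The point is its centre, half-way up (57.5 mm above its underside); z is its upright axis. Its top stands well clear of its surroundings, so it can be gripped from above near the top in any direction.
- box_mid (a point): Upright board box, dull grey, with a dark line round its lid and paper labels, 52 mm (its x) by 58 mm (its y) by 120 mm high, 0.32 kg, standing on the other front pad, square with the shelf section. The point is its centre, half-way up (60 mm above its underside); axes along its sides, z up.
- cardfile_mid (a point): Card file: a closed, rigid, dark case, 38 mm thick (its x) by 110 mm long (its y) by 70 mm high, 0.3 kg, standing on the rear pad of the shelf section, only about 8 mm behind the tin and the box. The point is its centre, half-way up (35 mm above its underside); z up. It can be gripped only across its 38 mm thickness, once the tin and the box are gone.
- marker_mid (a point): White plastic out-marker, 0.15 kg: an upright plate 10 mm thick (its x), 80 mm long (its y), top 90 mm above the underside, in the middle of a flat foot 44 (x) by 80 (y) by 10 mm high. It stands on the table left or right of the shelf section. The point is 45 mm above its underside, in the middle of the plate; z up. Grip it across the plate.
- bay: Shelf section: fixed cream steel tray, 180 mm deep (x, away from the robot), 208 mm wide (y), open front. Floor top 6 mm above the table; side plates 30 mm high; rear rod at x = 79 mm, top at 39 mm. Origin: at table height under the centre of the card file's place (rear pad). Grey front pads, flat, centred at x = -55, y = +50 and -50 mm: the tin and the box start centred on them.
- mat: Black rubber mat, fixed, 200 mm (its x) by 120 mm (its y), 3 mm thick: the side area for the tin and the box, which fit one behind the other along x. The origin is at its centre on the underside (table height). It lies on one side of the shelf section, nearer the robot; the issue tray lies on the other side.
- tray: Issue tray: fixed low open wooden tray, outside 72 mm (its x) by 144 mm (its y), inside 64 by 136 mm, walls 4 mm thick and 14 mm high, floor 4 mm thick. The origin is at its centre on the underside (table height). The card file goes in with its length along the tray's length, either way round.
- stamp_mid (a point): Hand stamp of dark wood, a bystander: round, 40 mm in diameter, 70 mm high, standing on the table on the other side from the out-marker. The point is half-way up. Leave it alone.

How it is judged (in metres and radians):
On the way, in this order (a step that is already met when the one before it is completed fails the run):
1. the tin and the box both stand on the rubber mat while the card file still stands in its place (x of tin_mid in the frame of mat between -0.1 and 0.1 m and y of tin_mid in the frame of mat between -0.06 and 0.06 m and z of tin_mid in the frame of mat below 0.068 m and angle between each of tin_mid, box_mid's own z axis and vertical below 0.15 rad and x of box_mid in the frame of mat between -0.1 and 0.1 m and y of box_mid in the frame of mat between -0.06 and 0.06 m and z of box_mid in the frame of mat below 0.07 m and horizontal distance between cardfile_mid and bay below 0.03 m), for 0.2 s.
2. the card file stands in the issue tray, the tin and the box still on the mat (x of tin_mid in the frame of mat between -0.1 and 0.1 m and y of tin_mid in the frame of mat between -0.06 and 0.06 m and z of tin_mid in the frame of mat below 0.068 m and angle between each of tin_mid, box_mid's own z axis and vertical below 0.15 rad and x of box_mid in the frame of mat between -0.1 and 0.1 m and y of box_mid in the frame of mat between -0.06 and 0.06 m and z of box_mid in the frame of mat below 0.07 m and horizontal distance between cardfile_mid and tray below 0.02 m and z of cardfile_mid in the frame of tray below 0.044 m and angle between the x axis of cardfile_mid and the x axis of tray, either way round below 0.2 rad and angle between cardfile_mid's own z axis and vertical below 0.1 rad), for 0.2 s.
3. the out-marker stands on the rear pad, the tin and the box still on the mat (all of step 2 and horizontal distance between marker_mid and bay below 0.015 m and z of marker_mid in the frame of bay below 0.056 m and angle between the x axis of marker_mid and the x axis of bay, either way round below 0.2 rad and angle between marker_mid's own z axis and vertical below 0.1 rad), for 0.2 s.
At the end, for the whole second after the job is handed in: Card file on the tray floor, within 20 mm and 0.2 rad of the tray; out-marker within 15 mm and 0.2 rad of the rear pad; tin and box upright within 12 mm of where each started, box square within 0.2 rad; all released and at rest (horizontal distance between cardfile_mid and tray below 0.02 m and z of cardfile_mid in the frame of tray below 0.044 m and angle between the x axis of cardfile_mid and the x axis of tray, either way round below 0.2 rad and angle between each of cardfile_mid, marker_mid, tin_mid, box_mid's own z axis and vertical below 0.1 rad and horizontal distance between marker_mid and bay below 0.015 m and z of marker_mid in the frame of bay below 0.056 m and angle between the x axis of each of marker_mid, box_mid and the x axis of bay, either way round below 0.2 rad and distance of each of tin_mid, box_mid from where it was at the start of the episode below 0.012 m and linear speed of each of tin, box, cardfile, marker below 0.02 m/s); the robot touches nothing.
It fails at once if the tin, the box, the card file or the out-marker is tipped over (more than 35 degrees) (angle between any of tin_mid, box_mid, cardfile_mid, marker_mid's own z axis and vertical above 0.61 rad).
It fails at once if the hand stamp is moved by more than 20 mm or knocked over (distance of stamp_mid from where it was at the start of the episode above 0.02 m or angle between stamp_mid's own z axis and vertical above 0.4 rad).
It also fails if it takes over 128 s, if anything falls off the work surface, if the arm or the gripper's body presses on something with over 40 N, if the wrist force passes 120 N, or if a joint passes its speed limit or range.

ROBOT

A 7-joint arm with a two-finger parallel gripper is mounted at the origin on the work surface. World frame = base frame: x ahead of the robot, y to its left, z up, the work surface at z = 0. Lengths are in mm, angles in rad, forces in N, time in s.
With the tool pointing down it reaches from about 425 to 975 mm from the base axis. Payload 16.7 kg.
Tool frame: the origin (TCP) lies on the centre line of the jaws, within the pads' length; the fingertips stand 22 mm ahead of it and the grasp point (between the pads) lies 3 mm ahead of it; z points along the fingers, y is the line along which they close (so a half turn about z gives the same grasp; the last joint's range is limited). The gripper opens to 85 mm and grips with 20 to 120 N. Pads are 22 mm wide; open, the fingers measure 114 mm over their backs; the gripper's body (76 mm by 85 mm) begins 54 mm behind the grasp point. The pads swing forward as they close: fully open they stand 13 mm farther back than shut.
Start: joints at [1.04, 0.426, 0.074, 1.606, -0.034, 1.111, -0.067], TCP at [251.466, -626.373, 253.302] pointing down, gripper open.
Joint ranges: [-2.85, 2.85], [-0.5, 2.14], [-1.23, 1.37], [0.21, 2.46], [-1.02, 4.16], [0.16, 2.05], [-2.73, 2.73]. Speed limits (rad/s): [1.89, 1.89, 2.39, 2.39, 3.01, 3.01, 3.01].

INTERFACE

Orientations are given as a rotation vector (axis times angle).
In Python, from bench import read_state, read_camera, close_job, spot_in, masks_of, landmark_of gives the robot as it stands.
- The arm moves only by the tool step_arm, never from a script. Its argument "plan" is a list of rows, each an object with "dr": the turn, a rotation vector about the tool's x, y, z in rad, a list of three; "slide": the shift along the tool's x, y, z in mm, a list of three; "jaw": the opening, from 0 (shut) to 1 (fully open). In form: [{"dr": [wx, wy, wz], "slide": [x, y, z], "jaw": jaw}, ...]. A call has 1 to 5 rows; each row shifts and turns the commanded pose from where the row before left it, along the tool's axes as they then stand; what a row does not reach is not made up. A row lasts 1/10 s, in which the tool goes at most 50 mm and 8.59 degrees, less where a joint would pass 70% of its speed; a pose out of reach is approached as far as the arm can. A call with a gripper value outside its range is refused whole. The fingers move at their own pace and stop on an object; "newtons" is the grip in N (left out, the last holds). Time passes only in rows, so rows that do not move let the fingers close. It gives the time, the measured TCP pose, the force, the opening and the grip force at its end, in the units of the state.
- read_state(): the state, without advancing time (a new reading comes with each control period).
- read_camera(name): name is "scene" or "top" or "wrist"; returns a dict with "frame" (384x512x3 uint8, red, green, blue), "K" (3x3 intrinsics, pixels), "R" (3x3) and "t" (3): a world point X has camera coordinates R X + t. Camera axes: x right, y down, z forward; pixel columns grow to the right and rows downward; lengths in mm; the calibration is good to about 2 mm. A picture is of the moment at which its call begins. There is no depth.
- close_job(): hands the job in; it is judged then, once.
Trained networks look in a picture, given as the dict that the camera call returned (one of the last four; its "shot" number tells which), for a name from the list of things; names that differ only in an ending like _2 or _b are one class to them, and where a whole thing is asked for, a point or a joint stands for the part that bears it (a point fixed in the world has none). Each returns a list of dicts, best first, with "conf" (0 to 1); they miss things now and then, are a little off and sometimes report something else, mostly with a low value. They report only what shows in the picture. A call takes as long as a camera call.
- spot_in(picture, query): "point" ([x, y, z] in mm, in world coordinates, good to about 4 mm: the middle of the surface that is visible of it).
- masks_of(picture, query): "pixels" (384x512 bool, what is visible of it).
- landmark_of(picture, query): "point" ([x, y, z] in mm, in world coordinates, good to about 4 mm: a listed point, or the origin of a listed thing).
The state is a dict: "t": time; "q": joint angles; "qvel": joint speeds; "tau": joint torques, N m; "ee_pos": TCP position; "orientation": TCP orientation; "ft_force": force on the tool from outside, world axes, zero at the start; "ft_torque": the same for the moment, N m; "grip_width": finger opening in mm; "grip_force": force on a finger pad.
Only numpy, scipy, OpenCV 4.12 (cv2) and the standard library are available. Lean on these libraries where they do the work, as an engineer would, in place of code of your own. Each camera call takes 0.05 s, during which the arm holds its last target. There are 200 camera calls.

## Working session

There is one attempt and no reset: what is moved stays moved. The work goes in short steps, Python scripts to look and compute and a tool call to move; the robot and the scene stay as the last step left them, time stands still between calls to the robot, and variables do not carry over. Pictures are saved under pics/ and viewed, at most 14 in all, crops included, and the job is handed in when it is done.

Besides the shell and the picture viewer there is one more tool, called as name(argument=value, ...) on one line, values as JSON. step_arm: Moves the arm, as the interface text tells. Its arguments: {"type":"object","properties":{"plan":{"type":"array"},"newtons":{"type":"number"}},"required":["plan"]}

```bash
ls; mkdir -p pics
cat > h.py <<'E'
import numpy as np, cv2
from bench import *
from scipy.spatial.transform import Rotation as Ro
def save(p,n): cv2.imwrite('pics/'+n+'.png',p['frame'][:,:,::-1])
def ray(p,uv,z):
    K,R,t=map(np.array,(p['K'],p['R'],p['t']))
    d=R.T@np.linalg.inv(K)@np.array([uv[0],uv[1],1.]); c=-R.T@t
    return c+d*(z-c[2])/d[2]
def proj(p,X):
    K,R,t=map(np.array,(p['K'],p['R'],p['t']))
    x=K@(R@np.array(X,float)+t); return x[:2]/x[2]
E
python3 - <<'E'
from h import *
s=read_state(); print(s['t'],s['ee_pos'],s['orientation'],s['grip_width'],s['ft_force'])
print(Ro.from_rotvec(s['orientation']).as_matrix().round(3))
for c in ['top','scene']:
    p=read_camera(c); save(p,c+'0')
    print(c,(-np.array(p['R']).T@np.array(p['t'])).round())
    for n in ['tin_mid','box_mid','cardfile_mid','marker_mid','bay','mat','tray','stamp_mid']:
        for f in (landmark_of,):
            print(n,[(np.round(d['point'],1),round(d['conf'],2)) for d in f(p,n)[:2]])
E
```

```text
pics
0.0 [ 251.32989891 -626.05578386  252.60746666] [-3.08331829e+00 -5.95877846e-01  5.62130364e-04] 85.23726841431727 [0.15124978 0.49635083 0.52136759]
[[ 0.928  0.373 -0.001]
 [ 0.373 -0.928  0.001]
 [-0.    -0.001 -1.   ]]
top [390.   9. 952.]
tin_mid [(array([574.9, -33.7,  64.6]), 0.72)]
box_mid [(array([560. ,  64.2,  67.6]), 0.61), (array([666.7, 251.1,  37.6]), 0.16)]
cardfile_mid [(array([624.9,  22.6,  37.8]), 0.93)]
marker_mid [(array([ 662.3, -231.9,   45.1]), 0.68)]
bay [(array([618.3,  23.8,   1.1]), 0.86), (array([558.8,  63.9,  67.5]), 0.46)]
mat [(array([4.615e+02, 3.012e+02, 4.000e-01]), 0.78)]
tray [(array([ 4.687e+02, -3.031e+02, -2.000e-01]), 0.96)]
stamp_mid [(array([666.8, 251.8,  35.5]), 0.47)]
scene [1151. -412.  646.]
tin_mid [(array([574.8, -29.6,  65.6]), 0.75)]
box_mid [(array([558.5,  68.1,  64.6]), 0.68)]
cardfile_mid [(array([620.9,  28.4,  46.4]), 0.93)]
marker_mid [(array([ 660.3, -233.2,   46.1]), 0.59)]
bay [(array([6.206e+02, 2.440e+01, 1.000e-01]), 0.85)]
mat [(array([458.1, 299.3,   0.7]), 0.9)]
tray [(array([ 462.6, -295.5,   -1.7]), 0.72)]
stamp_mid [(array([666.5, 250. ,  30.6]), 0.68)]
```

View pics/top0.png

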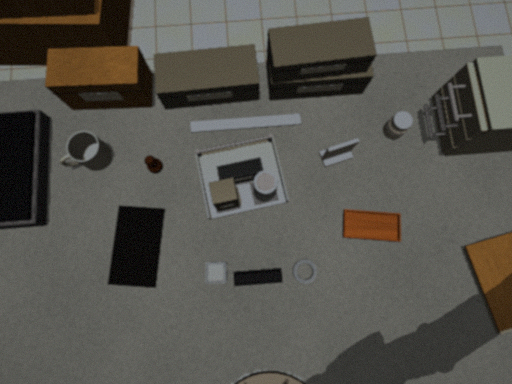

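View pics/scene0.png

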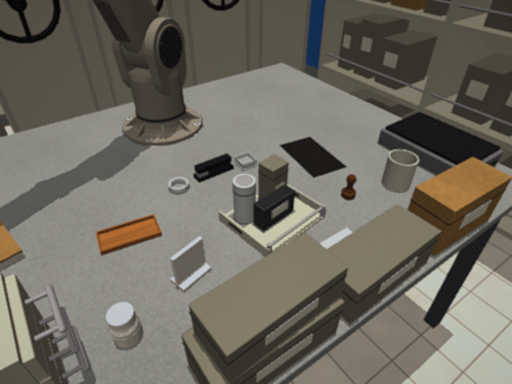

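The top view shows the bay (around 242,178), slightly turned. The box is front-left (223,193), the tin front-right (265,182) and the card file behind them (240,170). The mat is on the left (137,246), the tray on the right (371,225) and the marker at (340,152). The stamp is at (153,163). Next I refine the yaws from the masks.

```bash
cat >> h.py <<'E'
def rect(p,n,z):
    m=masks_of(p,n)
    if not m: return None
    ps=np.argwhere(m[0]['pixels'])[:,::-1]
    W=np.array([ray(p,u,z)[:2] for u in ps]).astype(np.float32)
    (c,s,a)=cv2.minAreaRect(W)
    return np.round(c,1),np.round(s,1),round(a,1),round(m[0]['conf'],2),len(ps)
E
python3 - <<'E'
from h import *
p=read_camera('top')
for n,z in [('bay',30),('mat',3),('tray',14),('cardfile_mid',76),('box_mid',126),('tin_mid',121),('marker_mid',90),('marker_mid',10),('stamp_mid',70)]:
    print(n,z,rect(p,n,z))
im=cv2.resize(p['frame'][125:235,180:300,::-1],None,fx=6,fy=5.4,interpolation=cv2.INTER_CUBIC)
im=cv2.convertScaleAbs(im,alpha=1.5); cv2.imwrite('pics/bayzoom.png',im)
im=cv2.resize(p['frame'][130:175,310:370,::-1],None,fx=10,fy=10,interpolation=cv2.INTER_CUBIC)
cv2.imwrite('pics/mkzoom.png',im)
B=[ray(p,u,30)[:2].round(1) for u in [(197,153),(274,137),(287,202),(211,217)]];print(B)
E
```

```text
bay 30 (array([614.4,  21.8]), array([188.3, 209. ]), 8.1, 0.94, 3495)
mat 3 (array([458.4, 300. ]), array([123.1, 202.1]), 81.6, 0.75, 3773)
tray 14 (array([ 463.5, -297.7]), array([148.5,  76.7]), 80.1, 0.94, 1694)
cardfile_mid 76 (array([614.5,  21.2]), array([ 54.2, 114.8]), 8.9, 0.78, 813)
box_mid 126 (array([549.7,  63.1]), array([72.9, 58.8]), 7.1, 0.85, 778)
tin_mid 121 (array([564.2, -33.3]), array([53.2, 70.7]), 85.5, 0.78, 625)
marker_mid 90 (array([ 640.8, -226.1]), array([ 42.6, 101.7]), 14.3, 0.78, 575)
marker_mid 10 (array([ 664. , -247.9]), array([ 46.6, 111.2]), 14.3, 0.78, 575)
stamp_mid 70 (array([652.5, 237.9]), array([49.6, 34.7]), 41.3, 0.82, 229)
[array([684.2, 130.1]), array([712.2, -73.8]), array([537.2, -91.2]), array([514. , 103.1])]
```

View pics/bayzoom.png

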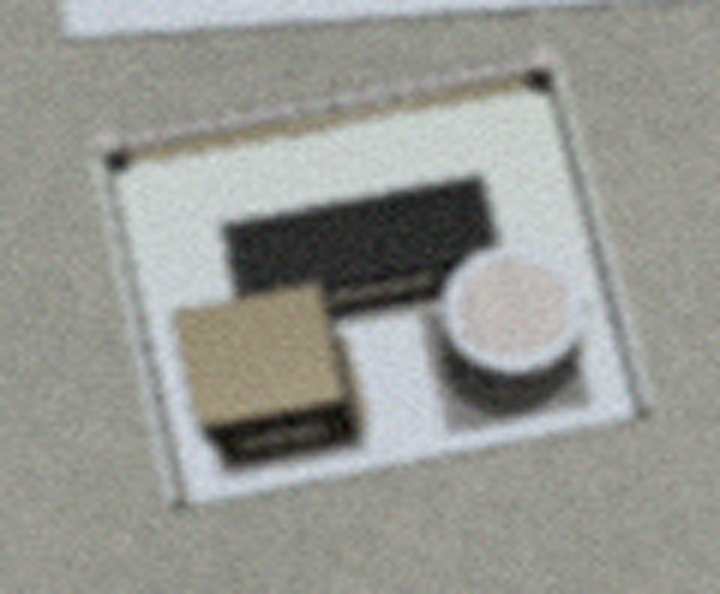

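View pics/mkzoom.png

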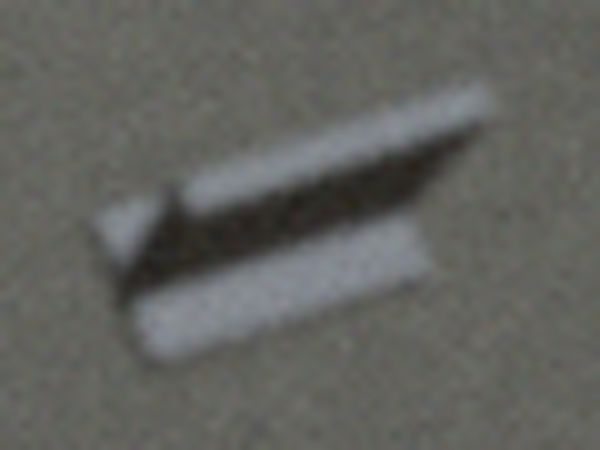

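```bash
cat >> h.py <<'E'
def edge(p,n):
    "4-corner polygon (pixels) of a thing's mask"
    m=masks_of(p,n)[0]['pixels'].astype(np.uint8)
    c=max(cv2.findContours(m,cv2.RETR_EXTERNAL,cv2.CHAIN_APPROX_NONE)[0],key=cv2.contourArea)
    return c[:,0,:]
E
python3 - <<'E'
from h import *
p=read_camera('top')
bz=lambda u:(180+u[0]/6,125+u[1]/5.4)
mz=lambda u:(310+u[0]/10,130+u[1]/10)
def show(n,us,z,f):
    W=np.array([ray(p,f(u),z)[:2] for u in us]); d=W[1]-W[0]
    print(n,'mean',W.mean(0).round(1),'len',np.linalg.norm(d).round(1),'dir01',np.degrees(np.arctan2(d[1],d[0])).round(1)); print(W.round(1).tolist())
show('card',[(485,180),(228,225)],76,bz)
show('cardR',[(495,243),(485,180)],76,bz)
show('box',[(322,285),(178,312),(210,425),(345,403)],126,bz)
show('tin',[(580,310),(440,310),(510,375),(510,243)],121,bz)
show('posts',[(540,78),(118,160)],36,bz)
show('front',[(640,412),(175,500)],30,bz)
show('markback',[(490,85),(185,182)],90,mz)
show('markfront',[(490,120),(185,212)],90,mz)
show('markfoot',[(430,265),(150,360)],5,mz)
f=p['frame'].astype(int)
# mat: dark; tray: orange, by colour threshold
g=cv2.GaussianBlur(p['frame'],(3,3),0).astype(int)
for n,box,m,z in [('mat',(90,185,195,305),g.sum(2)<120,3),('tray',(330,195,415,255),(g[:,:,0]-g[:,:,2])>50,14)]:
    k=np.zeros(m.shape,bool); x0,y0,x1,y1=box; k[y0:y1,x0:x1]=m[y0:y1,x0:x1]
    ps=np.argwhere(k)[:,::-1]; W=np.array([ray(p,u,z)[:2] for u in ps]).astype(np.float32)
    print(n,len(ps),W.mean(0),cv2.minAreaRect(W))
E
```

```text
card mean [637.1  21. ] len 107.4 dir01 96.9
[[643.6, -32.3], [630.6, 74.3]]
cardR mean [628.6 -33.2] len 30.0 dir01 3.1
[[613.7, -34.0], [643.6, -32.3]]
box mean [558.7  60.4] len 56.2 dir01 97.6
[[587.7, 36.2], [580.2, 91.9], [530.7, 82.5], [536.1, 31.0]]
tin mean [572.6 -35.1] len 53.9 dir01 85.5
[[570.2, -61.9], [574.4, -8.2], [544.1, -32.6], [601.7, -37.5]]
posts mean [690.8  30.2] len 186.8 dir01 98.3
[[704.2, -62.3], [677.4, 122.6]]
front mean [526.    8.6] len 199.9 dir01 97.5
[[539.0, -90.5], [512.9, 107.7]]
markback mean [ 661.7 -237.3] len 79.9 dir01 103.7
[[671.1, -276.1], [652.2, -198.5]]
markfront mean [ 653.4 -236.3] len 79.3 dir01 102.8
[[662.2, -274.9], [644.6, -197.6]]
markfoot mean [ 639.9 -242.7] len 80.2 dir01 104.6
[[650.0, -281.5], [629.7, -203.9]]
mat 3579 [457.71323 299.4157 ] ((459.7109375, 299.1073303222656), (117.6709213256836, 196.3501739501953), 81.4222640991211)
tray 1539 [ 463.89957 -301.36453] ((464.3357849121094, -301.209716796875), (140.68226623535156, 71.28825378417969), 80.98663330078125)
```

step_arm(plan=[{"dr": [0,0,0.124],"slide": [0,0,0],"jaw": 1},{"dr": [0,0,0.124],"slide": [0,0,0],"jaw": 1},{"dr": [0,0,0],"slide": [20,-32,0],"jaw": 1},{"dr": [0,0,0],"slide": [20,-32,0],"jaw": 1},{"dr": [0,0,0],"slide": [20,-32,0],"jaw": 1}], newtons=40)

```text
t: 1.95
ee_pos: [298.5, -522.0, 253.2]
orientation: [-3.135, -0.209, 0.0]
ft_force: [1.5, 0.3, -0.3]
grip_width: 85.3
grip_force: 0.0
```

step_arm(plan=[{"dr": [0,0,0],"slide": [20,-32,0],"jaw": 1},{"dr": [0,0,0],"slide": [20,-32,0],"jaw": 1},{"dr": [0,0,0],"slide": [20,-32,0],"jaw": 1},{"dr": [0,0,0],"slide": [20,-32,0],"jaw": 1},{"dr": [0,0,0],"slide": [20,-32,0],"jaw": 1}])

```text
t: 2.45
ee_pos: [376.3, -349.9, 253.6]
orientation: [3.134, 0.21, 0.001]
ft_force: [0.9, -0.0, 1.0]
grip_width: 85.4
grip_force: 0.0
```

step_arm(plan=[{"dr": [0,0,0],"slide": [20,-32,0],"jaw": 1},{"dr": [0,0,0],"slide": [20,-32,0],"jaw": 1},{"dr": [0,0,0],"slide": [20,-32,0],"jaw": 1},{"dr": [0,0,0],"slide": [20,-32,0],"jaw": 1},{"dr": [0,0,0],"slide": [20,-32,0],"jaw": 1}])

```text
t: 2.95
ee_pos: [454.1, -178.0, 253.6]
orientation: [3.134, 0.21, 0.001]
ft_force: [0.2, -0.9, -0.9]
grip_width: 85.2
grip_force: 0.0
```

step_arm(plan=[{"dr": [0,0,0],"slide": [20,-32,0],"jaw": 1},{"dr": [0,0,0],"slide": [20,-32,0],"jaw": 1},{"dr": [0,0,0],"slide": [20,-32,0],"jaw": 1},{"dr": [0,0,0],"slide": [0,0,0],"jaw": 1},{"dr": [0,0,0],"slide": [0,0,0],"jaw": 1}])

```text
t: 3.45
ee_pos: [500.5, -75.5, 253.3]
orientation: [-3.134, -0.213, -0.0]
ft_force: [0.9, -1.8, 0.3]
grip_width: 85.5
grip_force: 0.0
```

step_arm(plan=[{"dr": [0,0,0],"slide": [19,-32.5,0],"jaw": 1},{"dr": [0,0,0],"slide": [19,-32.5,0],"jaw": 1},{"dr": [0,0,0],"slide": [19,-32.5,0],"jaw": 1},{"dr": [0,0,0],"slide": [19,-32.5,0],"jaw": 1},{"dr": [0,0,0],"slide": [0,0,0],"jaw": 1}])

```text
t: 3.95
ee_pos: [559.3, 66.6, 253.4]
orientation: [-3.132, -0.216, -0.001]
ft_force: [0.0, 0.2, -0.4]
grip_width: 85.4
grip_force: 0.0
```

Run:
```python
from h import *
s=read_state(); print(s['t'],s['ee_pos'].round(1) if hasattr(s['ee_pos'],'round') else s['ee_pos'],np.round(s['q'],2))
p=read_camera('wrist'); save(p,'w1')
for n in ['tin_mid','box_mid','cardfile_mid','bay']:
    print(n,[(np.round(d['point'],1),round(d['conf'],2)) for d in landmark_of(p,n)[:2]],[(np.round(d['point'],1),round(d['conf'],2)) for d in spot_in(p,n)[:1]])
```

```text
3.95 [559.3  66.6 253.4] [ 0.05  0.26 -0.34  1.84  0.1   1.05 -1.76]
tin_mid [(array([573.4, -34.2,  61.1]), 0.7)] [(array([577.8, -23.1, 121.1]), 0.65)]
box_mid [] [(array([569.4,  66.4, 124.8]), 0.82)]
cardfile_mid [] [(array([626.3,  25.2,  73.6]), 0.88)]
bay [] []
```

View pics/w1.png

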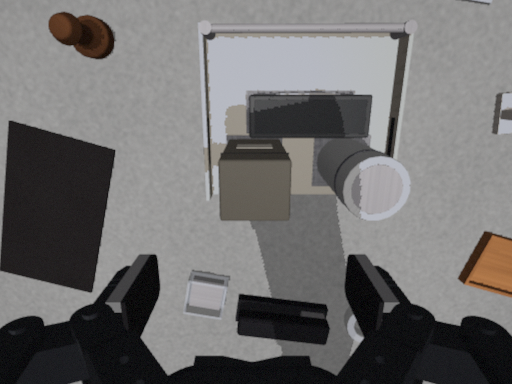

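The wrist view is square with the bay: box top at (220–290, 158–220), tin top at (376,188), card file top at (250–371, 95–137).

Run:
```python
from h import *
p=read_camera('wrist')
for n,us,z in [('box',[(220,160),(289,158),(290,220),(220,220)],126),('tin',[(342,188),(409,188),(376,155),(376,220)],121),('card',[(250,95),(370,95),(371,137),(250,138)],76),('bayposts',[(204,28),(412,28)],39),('bayfront',[(208,200),(395,193)],6)]:
    W=np.array([ray(p,u,z)[:2] for u in us]);d=W[0]-W[1];print(n,W.mean(0).round(1),W.round(1).tolist(),np.degrees(np.arctan2(d[1],d[0])).round(1)-90)
s=read_state()
for k in (1,2):print(np.round(s['q'],3))
```

```text
box [560.2  60.1] [[581.2, 90.3], [589.9, 37.2], [538.6, 27.6], [531.0, 85.1]] 9.299999999999997
tin [573.6 -38.2] [[570.2, -10.7], [577.4, -65.1], [600.5, -31.5], [546.3, -45.4]] 7.599999999999994
card [620.6  17.4] [[631.9, 73.6], [645.9, -31.5], [610.1, -41.3], [594.5, 68.7]] 7.599999999999994
bayposts [698.2  27.8] [[685.2, 124.3], [711.1, -68.8]] 7.599999999999994
bayfront [524.   -2.3] [[504.7, 108.3], [543.2, -112.8]] 9.900000000000006
[ 0.056  0.262 -0.333  1.846  0.098  1.05  -1.754]
[ 0.056  0.262 -0.333  1.846  0.098  1.05  -1.754]
```

step_arm(plan=[{"dr": [0,0,0],"slide": [0,5.5,31],"jaw": 1},{"dr": [0,0,0],"slide": [0,0,31],"jaw": 1},{"dr": [0,0,0],"slide": [0,0,31],"jaw": 1},{"dr": [0,0,0],"slide": [0,0,31],"jaw": 1},{"dr": [0,0,0],"slide": [0,0,31],"jaw": 1}])

```text
t: 4.95
ee_pos: [559.1, 57.0, 97.3]
orientation: [-3.135, -0.209, -0.001]
ft_force: [0.6, 0.7, -0.4]
grip_width: 85.5
grip_force: 0.0
```

step_arm(plan=[{"dr": [0,0,0],"slide": [0,0,0],"jaw": 1},{"dr": [0,0,0],"slide": [0,0,0],"jaw": 0.5},{"dr": [0,0,0],"slide": [0,0,0],"jaw": 0.5},{"dr": [0,0,0],"slide": [0,0,0],"jaw": 0.5},{"dr": [0,0,0],"slide": [0,0,0],"jaw": 0.5}], newtons=30)

```text
t: 5.45
ee_pos: [560.1, 57.9, 100.2]
orientation: [-3.134, -0.21, -0.005]
ft_force: [-1.6, 3.5, 9.0]
grip_width: 58.9
grip_force: 31.0
```

step_arm(plan=[{"dr": [0,0,0],"slide": [0,0,0],"jaw": 0.5},{"dr": [0,0,0],"slide": [0,0,0],"jaw": 0.5},{"dr": [0,0,0],"slide": [0,0,0],"jaw": 0.5}])

```text
t: 5.75
ee_pos: [560.1, 58.0, 100.2]
orientation: [-3.134, -0.21, -0.005]
ft_force: [-2.0, 3.3, 8.3]
grip_width: 59.3
grip_force: 31.0
```

step_arm(plan=[{"dr": [0,0,0],"slide": [0,0,-10],"jaw": 0.5},{"dr": [0,0,0],"slide": [0,0,-25],"jaw": 0.5},{"dr": [0,0,0],"slide": [0,0,-25],"jaw": 0.5},{"dr": [0,0,0],"slide": [-2,-20,0],"jaw": 0.5},{"dr": [0,0,0],"slide": [-4,-40,0],"jaw": 0.5}])

```text
t: 6.25
ee_pos: [546.2, 113.2, 160.2]
orientation: [3.134, 0.201, 0.004]
ft_force: [0.7, 1.1, -3.6]
grip_width: 59.0
grip_force: 33.1
```

step_arm(plan=[{"dr": [0,0,0],"slide": [-4,-40,0],"jaw": 0.5},{"dr": [0,0,0],"slide": [-4,-40,0],"jaw": 0.5},{"dr": [0,0,0],"slide": [-4,-40,0],"jaw": 0.5},{"dr": [0,0,0],"slide": [-4,-40,0],"jaw": 0.5},{"dr": [0,0,0],"slide": [-2,-20,0],"jaw": 0.5}])

```text
t: 6.75
ee_pos: [502.0, 295.4, 159.6]
orientation: [-3.133, -0.215, -0.001]
ft_force: [-0.1, -0.7, -3.3]
grip_width: 59.5
grip_force: 33.2
```

step_arm(plan=[{"dr": [0,0,0],"slide": [0,0,0],"jaw": 0.5},{"dr": [0,0,0],"slide": [0,0,0],"jaw": 0.5}])

```text
t: 6.95
ee_pos: [503.3, 291.7, 159.0]
orientation: [3.134, 0.211, 0.001]
ft_force: [-0.7, -0.5, -4.0]
grip_width: 59.1
grip_force: 33.2
```

Run:
```python
from h import *
s=read_state(); print(s['t'],np.round(s['ee_pos'],1),np.round(s['q'],2),s['orientation'],s['grip_width'])
```

```text
6.95 [503.3 291.7 159. ] [-0.32  0.41 -0.39  1.89  0.19  0.89 -2.24] [3.13411131e+00 2.10892980e-01 6.47709360e-04] 59.079712020338384
```

step_arm(plan=[{"dr": [0,0,0],"slide": [0,0,25],"jaw": 0.5},{"dr": [0,0,0],"slide": [0,0,22],"jaw": 0.5},{"dr": [0,0,0],"slide": [0,0,10],"jaw": 0.5},{"dr": [0,0,0],"slide": [0,0,3],"jaw": 0.5},{"dr": [0,0,0],"slide": [0,0,1.5],"jaw": 0.5}])

```text
t: 7.45
ee_pos: [503.7, 291.5, 97.3]
orientation: [3.135, 0.209, 0.001]
ft_force: [-1.0, -2.2, 2.5]
grip_width: 59.2
grip_force: 31.4
```

step_arm(plan=[{"dr": [0,0,0],"slide": [0,0,0],"jaw": 0.5},{"dr": [0,0,0],"slide": [0,0,0],"jaw": 0.5}])

```text
t: 7.65
ee_pos: [503.7, 292.1, 97.7]
orientation: [-3.134, -0.21, -0.002]
ft_force: [0.8, 0.6, -3.8]
grip_width: 59.4
grip_force: 33.2
```

step_arm(plan=[{"dr": [0,0,0],"slide": [0,0,1.5],"jaw": 0.5},{"dr": [0,0,0],"slide": [0,0,0],"jaw": 0.5}])

```text
t: 7.85
ee_pos: [503.7, 293.4, 96.6]
orientation: [-3.132, -0.211, -0.003]
ft_force: [-2.2, 4.3, 6.2]
grip_width: 58.9
grip_force: 30.5
```

step_arm(plan=[{"dr": [0,0,0],"slide": [0,0,0],"jaw": 0.8},{"dr": [0,0,0],"slide": [0,0,0],"jaw": 1},{"dr": [0,0,0],"slide": [0,0,0],"jaw": 1},{"dr": [0,0,0],"slide": [0,0,0],"jaw": 1},{"dr": [0,0,0],"slide": [0,0,0],"jaw": 1}])

```text
t: 8.35
ee_pos: [503.3, 291.8, 95.3]
orientation: [3.135, 0.21, 0.0]
ft_force: [0.4, 0.3, 0.6]
grip_width: 85.6
grip_force: 0.0
```

step_arm(plan=[{"dr": [0,0,0],"slide": [0,0,-15],"jaw": 1},{"dr": [0,0,0],"slide": [0,0,-35],"jaw": 1},{"dr": [0,0,0],"slide": [0,0,-35],"jaw": 1},{"dr": [0,0,0],"slide": [0,0,0],"jaw": 1}])

```text
t: 8.75
ee_pos: [505.1, 293.4, 185.9]
orientation: [-3.131, -0.21, -0.01]
ft_force: [0.3, -0.0, 0.8]
grip_width: 85.4
grip_force: 0.0
```

step_arm(plan=[{"dr": [0,0,0],"slide": [2.8,37,0],"jaw": 1},{"dr": [0,0,0],"slide": [2.8,37,0],"jaw": 1},{"dr": [0,0,0],"slide": [2.8,37,0],"jaw": 1},{"dr": [0,0,0],"slide": [2.8,37,0],"jaw": 1},{"dr": [0,0,0],"slide": [2.8,37,0],"jaw": 1}])

```text
t: 9.25
ee_pos: [541.9, 109.0, 181.0]
orientation: [-3.134, -0.21, -0.001]
ft_force: [0.6, 0.4, 0.8]
grip_width: 85.2
grip_force: 0.0
```

step_arm(plan=[{"dr": [0,0,0],"slide": [2.8,37,0],"jaw": 1},{"dr": [0,0,0],"slide": [2.8,37,0],"jaw": 1},{"dr": [0,0,0],"slide": [2.8,37,0],"jaw": 1},{"dr": [0,0,0],"slide": [2.8,37,0],"jaw": 1}])

```text
t: 9.65
ee_pos: [572.8, -36.3, 181.0]
orientation: [-3.134, -0.21, -0.001]
ft_force: [-0.2, 0.4, -0.2]
grip_width: 85.3
grip_force: 0.0
```

step_arm(plan=[{"dr": [0,0,0],"slide": [0,0,0],"jaw": 1},{"dr": [0,0,0],"slide": [0,0,0],"jaw": 1},{"dr": [0,0,0],"slide": [0,0,0],"jaw": 1}])

```text
t: 9.95
ee_pos: [572.6, -33.7, 180.7]
orientation: [-3.134, -0.212, -0.0]
ft_force: [-0.7, 0.8, -0.9]
grip_width: 85.1
grip_force: 0.0
```

Run:
```python
from h import *
s=read_state(); print(s['t'],np.round(s['ee_pos'],1),np.round(s['q'],2))
p=read_camera('top'); save(p,'top1')
for n in ['box_mid','mat']: print(n,[(np.round(d['point'],1),round(d['conf'],2)) for d in landmark_of(p,n)[:2]])
p=read_camera('wrist')
for n in ['tin_mid']: print(n,[(np.round(d['point'],1),round(d['conf'],2)) for d in landmark_of(p,n)[:2]], rect(p,n,121))
```

```text
9.95 [572.6 -33.7 180.7] [ 0.18  0.35 -0.28  1.89  0.12  0.91 -1.6 ]
box_mid [(array([499.9, 295.3,  64.3]), 0.84)]
mat [(array([461.1, 298.8,   1.3]), 0.7)]
tin_mid [] (array([582.8, -31.8]), array([71.9, 53.9]), 10.2, 0.85, 7855)
```

step_arm(plan=[{"dr": [0,0,0],"slide": [0,2,25],"jaw": 1},{"dr": [0,0,0],"slide": [0,0,25],"jaw": 1},{"dr": [0,0,0],"slide": [0,0,25],"jaw": 1},{"dr": [0,0,0],"slide": [0,0,13],"jaw": 1},{"dr": [0,0,0],"slide": [0,0,0],"jaw": 1}])

```text
t: 10.75
ee_pos: [572.0, -36.5, 90.9]
orientation: [-3.134, -0.211, 0.004]
ft_force: [-0.7, 0.3, -0.2]
grip_width: 85.2
grip_force: 0.0
```

step_arm(plan=[{"dr": [0,0,0],"slide": [0,0,0],"jaw": 0.6},{"dr": [0,0,0],"slide": [0,0,0],"jaw": 0.5},{"dr": [0,0,0],"slide": [0,0,0],"jaw": 0.5},{"dr": [0,0,0],"slide": [0,0,0],"jaw": 0.5},{"dr": [0,0,0],"slide": [0,0,0],"jaw": 0.5}])

```text
t: 11.25
ee_pos: [573.8, -36.4, 93.7]
orientation: [-3.134, -0.21, -0.004]
ft_force: [-1.0, 2.5, 7.5]
grip_width: 55.8
grip_force: 31.0
```

step_arm(plan=[{"dr": [0,0,0],"slide": [0,0,0],"jaw": 0.5},{"dr": [0,0,0],"slide": [0,0,0],"jaw": 0.5}])

```text
t: 11.45
ee_pos: [573.8, -36.4, 93.8]
orientation: [-3.134, -0.21, -0.004]
ft_force: [-1.7, 1.7, 6.4]
grip_width: 55.6
grip_force: 31.0
```

step_arm(plan=[{"dr": [0,0,0],"slide": [0,0,-10],"jaw": 0.5},{"dr": [0,0,0],"slide": [0,0,-30],"jaw": 0.5},{"dr": [0,0,0],"slide": [0,0,-30],"jaw": 0.5},{"dr": [0,0,0],"slide": [-5,-18,0],"jaw": 0.5},{"dr": [0,0,0],"slide": [-11,-36,0],"jaw": 0.5}])

```text
t: 11.95
ee_pos: [550.9, 12.7, 164.2]
orientation: [3.134, 0.203, 0.005]
ft_force: [0.6, 1.2, -2.8]
grip_width: 55.5
grip_force: 33.2
```

step_arm(plan=[{"dr": [0,0,0],"slide": [-11,-36,0],"jaw": 0.5},{"dr": [0,0,0],"slide": [-11,-36,0],"jaw": 0.5},{"dr": [0,0,0],"slide": [-11,-36,0],"jaw": 0.5},{"dr": [0,0,0],"slide": [-11,-36,0],"jaw": 0.5},{"dr": [0,0,0],"slide": [-11,-36,0],"jaw": 0.5}])

```text
t: 12.45
ee_pos: [470.7, 186.8, 163.4]
orientation: [3.135, 0.209, 0.002]
ft_force: [0.5, -0.2, -2.8]
grip_width: 55.4
grip_force: 33.2
```

step_arm(plan=[{"dr": [0,0,0],"slide": [-11,-36,0],"jaw": 0.5},{"dr": [0,0,0],"slide": [-11,-36,0],"jaw": 0.5},{"dr": [0,0,0],"slide": [-11,-36,0],"jaw": 0.5},{"dr": [0,0,0],"slide": [-6,-18,0],"jaw": 0.5},{"dr": [0,0,0],"slide": [0,0,0],"jaw": 0.5}])

```text
t: 12.95
ee_pos: [414.4, 308.1, 163.4]
orientation: [-3.133, -0.216, -0.001]
ft_force: [0.5, -0.7, -3.3]
grip_width: 55.6
grip_force: 33.2
```

step_arm(plan=[{"dr": [0,0,0],"slide": [0,0,0],"jaw": 0.5},{"dr": [0,0,0],"slide": [0,0,0],"jaw": 0.5}])

```text
t: 13.15
ee_pos: [416.4, 304.4, 162.7]
orientation: [3.134, 0.208, 0.001]
ft_force: [-0.2, -0.2, -2.9]
grip_width: 55.9
grip_force: 33.2
```

step_arm(plan=[{"dr": [0,0,0],"slide": [0,0,28],"jaw": 0.5},{"dr": [0,0,0],"slide": [0,0,27],"jaw": 0.5},{"dr": [0,0,0],"slide": [0,0,12],"jaw": 0.5},{"dr": [0,0,0],"slide": [0,0,4],"jaw": 0.5},{"dr": [0,0,0],"slide": [0,0,1.5],"jaw": 0.5}])

```text
t: 13.65
ee_pos: [416.3, 305.0, 90.4]
orientation: [3.134, 0.209, -0.0]
ft_force: [-4.3, -2.8, 10.6]
grip_width: 55.3
grip_force: 30.9
```

step_arm(plan=[{"dr": [0,0,0],"slide": [0,0,0],"jaw": 0.5},{"dr": [0,0,0],"slide": [0,0,0],"jaw": 0.5}])

```text
t: 13.85
ee_pos: [416.5, 305.6, 90.7]
orientation: [-3.134, -0.209, -0.002]
ft_force: [-0.1, 0.3, -3.6]
grip_width: 55.3
grip_force: 32.2
```

step_arm(plan=[{"dr": [0,0,0],"slide": [0,0,1],"jaw": 0.5},{"dr": [0,0,0],"slide": [0,0,0],"jaw": 0.5},{"dr": [0,0,0],"slide": [0,0,0],"jaw": 0.8},{"dr": [0,0,0],"slide": [0,0,0],"jaw": 1},{"dr": [0,0,0],"slide": [0,0,0],"jaw": 1}])

```text
t: 14.35
ee_pos: [416.0, 305.4, 89.0]
orientation: [-3.134, -0.21, -0.0]
ft_force: [-0.0, 0.3, 0.5]
grip_width: 85.6
grip_force: 0.0
```

step_arm(plan=[{"dr": [0,0,0],"slide": [0,0,0],"jaw": 1},{"dr": [0,0,0],"slide": [0,0,-15],"jaw": 1},{"dr": [0,0,0],"slide": [0,0,-35],"jaw": 1},{"dr": [0,0,0],"slide": [0,0,-40],"jaw": 1},{"dr": [0,0,0],"slide": [0,0,0],"jaw": 1}])

```text
t: 14.85
ee_pos: [417.5, 307.0, 183.4]
orientation: [-3.131, -0.21, -0.009]
ft_force: [-0.4, -0.3, -0.6]
grip_width: 85.2
grip_force: 0.0
```

step_arm(plan=[{"dr": [0,0,0],"slide": [0,0,0],"jaw": 1},{"dr": [0,0,0],"slide": [0,0,0],"jaw": 1}])

```text
t: 15.05
ee_pos: [415.6, 305.0, 178.2]
orientation: [3.134, 0.21, -0.001]
ft_force: [0.0, 0.9, 0.4]
grip_width: 85.2
grip_force: 0.0
```

Run:
```python
from h import *
s=read_state(); print(s['t'],np.round(s['ee_pos'],1),np.round(s['q'],2),np.round(s['orientation'],3))
for c in ['scene','top']:
  p=read_camera(c); save(p,c+'2')
  for n in ['box_mid','tin_mid','cardfile_mid','bay']: print(n,[(np.round(d['point'],1),round(d['conf'],2)) for d in landmark_of(p,n)[:2]])
```

```text
15.05 [415.6 305.  178.2] [-0.37  0.29 -0.45  2.01  0.16  0.88 -2.35] [ 3.134e+00  2.100e-01 -1.000e-03]
box_mid [(array([499.9, 299.5,  62. ]), 0.97)]
tin_mid [(array([420.6, 306.5,  62.3]), 0.61)]
cardfile_mid [(array([619. ,  28.6,  44. ]), 0.76)]
bay [(array([618.9,  25.2,   0.9]), 0.85)]
box_mid [(array([503. , 295.5,  62.1]), 0.74)]
tin_mid [(array([417.4, 306. ,  63. ]), 0.87)]
cardfile_mid []
bay [(array([617.4,  21.5,   1.8]), 0.6), (array([ 462.1, -302.4,   -0.8]), 0.26)]
```

View pics/scene2.png

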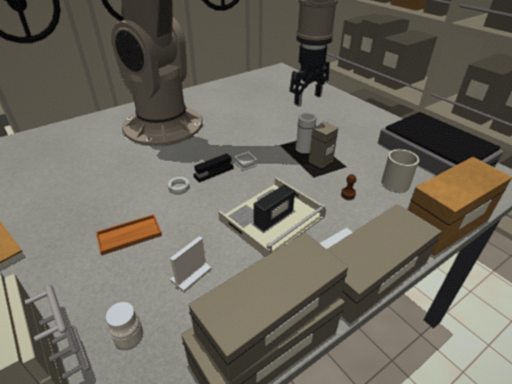

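step_arm(plan=[{"dr": [0,0,0],"slide": [18,34.5,0],"jaw": 1},{"dr": [0,0,0],"slide": [18,34.5,0],"jaw": 1},{"dr": [0,0,0],"slide": [18,34.5,0],"jaw": 1},{"dr": [0,0,0],"slide": [18,34.5,0],"jaw": 1},{"dr": [0,0,0],"slide": [18,34.5,0],"jaw": 1}])

```text
t: 16.05
ee_pos: [528.9, 145.0, 178.9]
orientation: [-3.135, -0.21, -0.0]
ft_force: [0.7, 0.4, 0.1]
grip_width: 85.5
grip_force: 0.0
```

step_arm(plan=[{"dr": [0,0,0],"slide": [18,34.5,0],"jaw": 1},{"dr": [0,0,0],"slide": [18,34.5,0],"jaw": 1},{"dr": [0,0,0],"slide": [18,34.5,0],"jaw": 1},{"dr": [0,0,0],"slide": [20,34.5,0],"jaw": 1}])

```text
t: 16.45
ee_pos: [620.4, 18.0, 178.8]
orientation: [3.135, 0.21, -0.0]
ft_force: [0.5, 0.1, 0.1]
grip_width: 85.4
grip_force: 0.0
```

step_arm(plan=[{"dr": [0,0,-0.143],"slide": [0,0,0],"jaw": 1},{"dr": [0,0,-0.143],"slide": [0,0,0],"jaw": 1},{"dr": [0,0,-0.143],"slide": [0,0,0],"jaw": 1},{"dr": [0,0,-0.143],"slide": [0,0,0],"jaw": 1},{"dr": [0,0,-0.143],"slide": [0,0,0],"jaw": 1}])

```text
t: 16.95
ee_pos: [619.8, 19.5, 178.7]
orientation: [-2.859, -1.302, 0.0]
ft_force: [0.2, -0.2, -0.1]
grip_width: 85.6
grip_force: 0.0
```

step_arm(plan=[{"dr": [0,0,-0.143],"slide": [0,0,0],"jaw": 1},{"dr": [0,0,-0.143],"slide": [0,0,0],"jaw": 1},{"dr": [0,0,-0.143],"slide": [0,0,0],"jaw": 1},{"dr": [0,0,-0.143],"slide": [0,0,0],"jaw": 1},{"dr": [0,0,-0.143],"slide": [0,0,0],"jaw": 1}])

```text
t: 17.45
ee_pos: [619.8, 19.5, 178.8]
orientation: [-2.223, -2.22, -0.0]
ft_force: [-0.2, -0.5, -0.4]
grip_width: 85.3
grip_force: 0.0
```

step_arm(plan=[{"dr": [0,0,-0.141],"slide": [0,0,0],"jaw": 1},{"dr": [0,0,0],"slide": [0,0,0],"jaw": 1},{"dr": [0,0,0],"slide": [0,0,0],"jaw": 1},{"dr": [0,0,0],"slide": [0,0,0],"jaw": 1}])

```text
t: 17.85
ee_pos: [619.8, 19.5, 178.8]
orientation: [-2.072, -2.361, 0.0]
ft_force: [-0.3, -0.2, -0.1]
grip_width: 85.5
grip_force: 0.0
```

```bash
cat >> h.py <<'E'
def st():
    s=read_state(); M=Ro.from_rotvec(s['orientation']).as_matrix()
    print('t',round(s['t'],2),'p',np.round(s['ee_pos'],1),'q',np.round(s['q'],2),'a',np.degrees(np.arctan2(M[1,0],M[0,0])).round(2),'zt',M[:,2].round(4))
    return np.array(s['ee_pos']),M
def to(x,y,M=None,p=None):
    P,M=st()
    print('slide',(M.T@np.array([x-P[0],y-P[1],0])).round(1))
E
python3 - <<'E'
from h import *
st()
p=read_camera('wrist'); save(p,'w3')
print(rect(p,'cardfile_mid',76))
for n in ['cardfile_mid','bay','marker_mid']: print(n,[(np.round(d['point'],1),round(d['conf'],2)) for d in landmark_of(p,n)[:2]])
E
```

```text
t 17.85 p [619.8  19.5 178.8] q [ 0.34  0.48 -0.63  1.77  0.33  0.99 -0.28] a 97.47 zt [-0.  0. -1.]
(array([621.7,  25.9]), array([ 38.7, 113.6]), 7.8, 0.79, 7712)
cardfile_mid []
bay []
marker_mid []
```

View pics/w3.png

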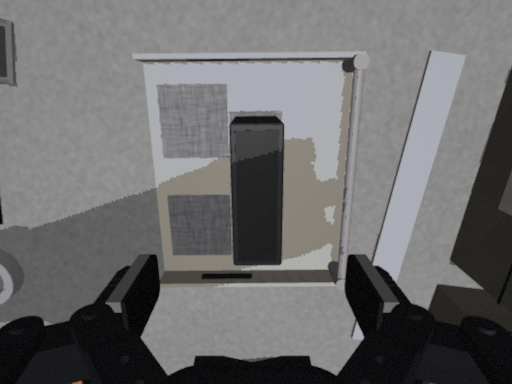

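The card file top spans (231–283, 123–265) in the wrist view, and the two front pads are centred near (193,121) and (200,225).

Run:
```python
from h import *
p=read_camera('wrist')
for n,us,z in [('padL',[(158,85),(228,84),(228,157),(163,159)],6.5),('padR',[(168,195),(230,194),(231,256),(172,256)],6.5),('card',[(231,124),(283,124),(283,264),(233,264)],76)]:
    W=np.array([ray(p,u,z)[:2] for u in us]);d=W[1]-W[0];print(n,W.mean(0).round(1),W.round(1).tolist(),np.degrees(np.arctan2(d[1],d[0])).round(1))
```

```text
padL [561.1  64.6] [[527.7, 92.0], [587.3, 100.8], [594.3, 37.7], [535.2, 27.9]] 8.4
padR [574.9 -34.5] [[541.7, -6.4], [600.2, 2.5], [608.7, -63.1], [549.2, -71.1]] 8.6
card [622.5  23.9] [[597.2, 74.7], [632.2, 79.4], [649.7, -26.6], [610.9, -31.8]] 7.7
```

step_arm(plan=[{"dr": [0,0,0],"slide": [1.8,2,30],"jaw": 1},{"dr": [0,0,0],"slide": [0,0,30],"jaw": 1},{"dr": [0,0,0],"slide": [0,0,30],"jaw": 1},{"dr": [0,0,0],"slide": [0,0,20],"jaw": 1},{"dr": [0,0,0],"slide": [0,0,11],"jaw": 1}])

```text
t: 18.65
ee_pos: [620.8, 21.6, 56.1]
orientation: [-2.067, -2.364, 0.002]
ft_force: [-0.5, 0.1, 0.5]
grip_width: 85.4
grip_force: 0.0
```

step_arm(plan=[{"dr": [0,0,0],"slide": [0,0,0],"jaw": 1},{"dr": [0,0,0],"slide": [0,0,0],"jaw": 0.6},{"dr": [0,0,0],"slide": [0,0,0],"jaw": 0.3},{"dr": [0,0,0],"slide": [0,0,0],"jaw": 0.3},{"dr": [0,0,0],"slide": [0,0,0],"jaw": 0.3}])

```text
t: 19.15
ee_pos: [622.2, 21.5, 58.9]
orientation: [2.067, 2.364, 0.002]
ft_force: [-0.8, -0.6, 6.1]
grip_width: 37.8
grip_force: 34.3
```

step_arm(plan=[{"dr": [0,0,0],"slide": [0,0,0],"jaw": 0.3},{"dr": [0,0,0],"slide": [0,0,0],"jaw": 0.3},{"dr": [0,0,0],"slide": [0,0,0],"jaw": 0.3}])

```text
t: 19.45
ee_pos: [622.2, 21.5, 58.8]
orientation: [2.067, 2.364, 0.001]
ft_force: [-0.5, -1.2, 7.3]
grip_width: 37.6
grip_force: 34.3
```

step_arm(plan=[{"dr": [0,0,0],"slide": [0,0,-10],"jaw": 0.3},{"dr": [0,0,0],"slide": [0,0,-30],"jaw": 0.3},{"dr": [0,0,0],"slide": [0,0,-30],"jaw": 0.3},{"dr": [0,0,0.145],"slide": [0,0,0],"jaw": 0.3},{"dr": [0,0,0.145],"slide": [0,0,0],"jaw": 0.3}])

```text
t: 19.95
ee_pos: [622.0, 21.4, 129.6]
orientation: [2.393, 2.034, 0.003]
ft_force: [-1.1, -0.2, -2.6]
grip_width: 37.4
grip_force: 33.4
```

step_arm(plan=[{"dr": [0,0,0],"slide": [-23,-7,0],"jaw": 0.3},{"dr": [0,0,0],"slide": [-38,-11.7,0],"jaw": 0.3},{"dr": [0,0,0],"slide": [-38,-11.7,0],"jaw": 0.3},{"dr": [0,0,0],"slide": [-38,-11.7,0],"jaw": 0.3},{"dr": [0,0,0],"slide": [-38,-11.7,0],"jaw": 0.3}])

```text
t: 20.45
ee_pos: [540.4, -144.2, 128.6]
orientation: [2.387, 2.042, 0.0]
ft_force: [0.9, -0.9, -2.2]
grip_width: 37.7
grip_force: 33.3
```

step_arm(plan=[{"dr": [0,0,0],"slide": [-38,-11.7,0],"jaw": 0.3},{"dr": [0,0,0],"slide": [-38,-11.7,0],"jaw": 0.3},{"dr": [0,0,0],"slide": [-38,-11.7,0],"jaw": 0.3},{"dr": [0,0,0],"slide": [-38,-11.7,0],"jaw": 0.3},{"dr": [0,0,0],"slide": [-16,-5,0],"jaw": 0.3}])

```text
t: 20.95
ee_pos: [461.6, -304.5, 128.4]
orientation: [2.392, 2.036, -0.002]
ft_force: [0.3, 1.0, -2.1]
grip_width: 38.1
grip_force: 33.4
```

step_arm(plan=[{"dr": [0,0,0],"slide": [0,0,0],"jaw": 0.3},{"dr": [0,0,0],"slide": [0,0,0],"jaw": 0.3},{"dr": [0,0,0],"slide": [0,0,0],"jaw": 0.3}])

```text
t: 21.25
ee_pos: [464.5, -299.8, 128.2]
orientation: [2.386, 2.043, 0.001]
ft_force: [0.3, 0.4, -2.2]
grip_width: 37.2
grip_force: 33.4
```

Run:
```python
from h import *
to(464,-300.5)
p=read_camera('wrist'); save(p,'w4')
for n in ['tray','cardfile_mid']: print(n,[(np.round(d['point'],1),round(d['conf'],2)) for d in landmark_of(p,n)[:2]])
print(rect(p,'tray',14),rect(p,'cardfile_mid',136))
```

```text
t 21.25 p [ 464.5 -299.8  128.2] q [ 0.86  0.42 -0.49  1.97  0.27  0.82  0.06] a 81.14 zt [ 5.e-04  3.e-04 -1.e+00]
slide [-0.8 -0.4 -0. ]
tray []
cardfile_mid []
(array([ 472.6, -247.4]), array([35.3, 71.9]), 81.2, 0.71, 3547) (array([ 465.6, -285.6]), array([98.8, 41. ]), 81.4, 0.76, 22543)
```

View pics/w4.png

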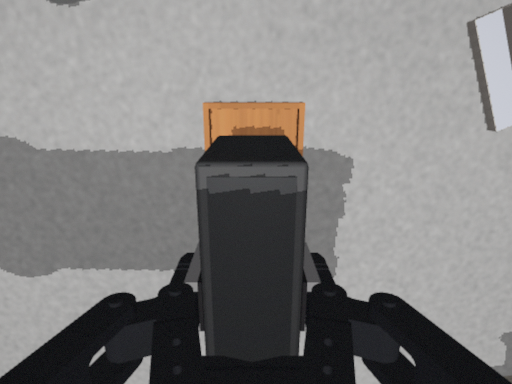

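step_arm(plan=[{"dr": [0,0,0],"slide": [-0.8,0,28],"jaw": 0.3},{"dr": [0,0,0],"slide": [0,0,25],"jaw": 0.3},{"dr": [0,0,0],"slide": [0,0,12],"jaw": 0.3},{"dr": [0,0,0],"slide": [0,0,5],"jaw": 0.3},{"dr": [0,0,0],"slide": [0,0,1.5],"jaw": 0.3}])

```text
t: 22.0
ee_pos: [464.1, -301.3, 56.7]
orientation: [-2.387, -2.042, 0.0]
ft_force: [-8.6, 7.1, 25.2]
grip_width: 37.4
grip_force: 36.3
```

step_arm(plan=[{"dr": [0,0,0],"slide": [0,0,0],"jaw": 0.3},{"dr": [0,0,0],"slide": [0,0,0],"jaw": 0.3}])

```text
t: 22.2
ee_pos: [464.3, -301.8, 57.1]
orientation: [2.387, 2.041, 0.001]
ft_force: [-1.0, 0.0, -1.7]
grip_width: 37.9
grip_force: 33.3
```

step_arm(plan=[{"dr": [0,0,0],"slide": [0,0,1],"jaw": 0.3},{"dr": [0,0,0],"slide": [0,0,0],"jaw": 0.3},{"dr": [0,0,0],"slide": [0,0,0],"jaw": 0.6},{"dr": [0,0,0],"slide": [0,0,0],"jaw": 1},{"dr": [0,0,0],"slide": [0,0,0],"jaw": 1}])

```text
t: 22.7
ee_pos: [463.9, -301.7, 55.5]
orientation: [2.388, 2.041, 0.0]
ft_force: [0.2, 0.5, 0.2]
grip_width: 78.2
grip_force: 0.0
```

step_arm(plan=[{"dr": [0,0,0],"slide": [0,0,0],"jaw": 1},{"dr": [0,0,0],"slide": [0,0,-15],"jaw": 1},{"dr": [0,0,0],"slide": [0,0,-35],"jaw": 1},{"dr": [0,0,0],"slide": [0,0,-40],"jaw": 1},{"dr": [0,0,0],"slide": [0,0,-35],"jaw": 1}])

```text
t: 23.2
ee_pos: [464.0, -301.4, 183.1]
orientation: [2.387, 2.042, 0.001]
ft_force: [0.6, -0.1, -0.2]
grip_width: 85.1
grip_force: 0.0
```

step_arm(plan=[{"dr": [0,0,0],"slide": [0,0,0],"jaw": 1},{"dr": [0,0,0],"slide": [0,0,0],"jaw": 1},{"dr": [0,0,0],"slide": [0,0,0],"jaw": 1}])

```text
t: 23.5
ee_pos: [463.4, -301.5, 180.1]
orientation: [-2.387, -2.041, 0.0]
ft_force: [0.7, -0.9, 0.3]
grip_width: 85.8
grip_force: 0.0
```

Run:
```python
from h import *
to(658,-236)
p=read_camera('wrist'); save(p,'w5')
for n in ['cardfile_mid','tray']: print(n,[(np.round(d['point'],1),round(d['conf'],2)) for d in landmark_of(p,n)[:2]])
print(rect(p,'cardfile_mid',74),rect(p,'tray',14))
p=read_camera('scene')
for n in ['cardfile_mid','tray','marker_mid','tin_mid','box_mid']: print(n,[(np.round(d['point'],1),round(d['conf'],2)) for d in landmark_of(p,n)[:2]])
```

```text
t 23.5 p [ 463.4 -301.5  180.1] q [ 0.89  0.35 -0.52  1.93  0.22  0.92  0.11] a 81.06 zt [-6.e-04  3.e-04 -1.e+00]
slide [ 9.500e+01  1.821e+02 -1.000e-01]
cardfile_mid []
tray []
(array([ 463.9, -298.1]), array([114.1,  38.4]), 80.9, 0.7, 7517) (array([ 463.9, -300.2]), array([141.9,  72.8]), 81.1, 0.87, 4883)
cardfile_mid [(array([ 463. , -295.1,   42.8]), 0.98)]
tray [(array([ 465. , -296. ,   -1.9]), 0.97)]
marker_mid [(array([ 658.8, -231.3,   47. ]), 0.61)]
tin_mid [(array([419.7, 309. ,  64.1]), 0.87), (array([ 4.596e+02,  2.999e+02, -1.000e-01]), 0.62)]
box_mid [(array([503.5, 302.3,  60.2]), 0.8)]
```

View pics/w5.png

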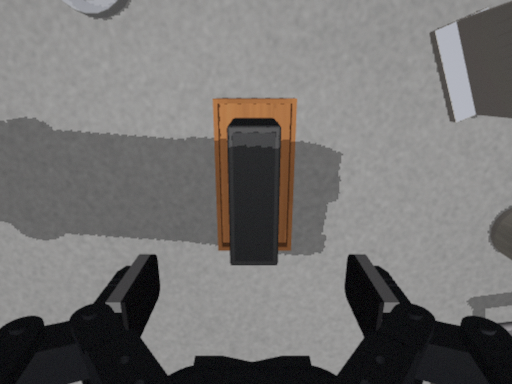

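step_arm(plan=[{"dr": [0,0,0],"slide": [19,36.5,0],"jaw": 1},{"dr": [0,0,0],"slide": [19,36.5,0],"jaw": 1},{"dr": [0,0,0],"slide": [19,36.5,0],"jaw": 1},{"dr": [0,0,0],"slide": [19,36.5,0],"jaw": 1},{"dr": [0,0,0],"slide": [19,36.5,0],"jaw": 1}])

```text
t: 24.55
ee_pos: [660.3, -235.6, 180.2]
orientation: [-2.388, -2.041, 0.0]
ft_force: [0.0, -0.2, -0.0]
grip_width: 85.1
grip_force: 0.0
```

step_arm(plan=[{"dr": [0,0,-0.13],"slide": [0,0,0],"jaw": 1},{"dr": [0,0,-0.13],"slide": [0,0,0],"jaw": 1},{"dr": [0,0,-0.13],"slide": [0,0,0],"jaw": 1},{"dr": [0,0,0],"slide": [0,0,0],"jaw": 1},{"dr": [0,0,0],"slide": [0,0,0],"jaw": 1}])

```text
t: 25.05
ee_pos: [658.8, -236.4, 180.2]
orientation: [-1.952, -2.461, -0.0]
ft_force: [0.3, 0.2, -0.5]
grip_width: 85.2
grip_force: 0.0
```

Run:
```python
from h import *
st()
p=read_camera('wrist'); save(p,'w6')
for n in ['marker_mid']: print(n,[(np.round(d['point'],1),round(d['conf'],2)) for d in landmark_of(p,n)[:2]])
print(rect(p,'marker_mid',90),rect(p,'marker_mid',10))
```

```text
t 25.05 p [ 658.8 -236.4  180.2] q [ 0.66  0.6  -0.59  1.58  0.36  1.08  0.21] a 103.16 zt [-1.e-04  3.e-04 -1.e+00]
marker_mid [(array([ 658.8, -232.2,   43.1]), 0.75)]
(array([ 657.6, -228.2]), array([31.4, 89.5]), 14.6, 0.76, 4315) (array([ 664.3, -254.1]), array([ 43.4, 123.6]), 14.6, 0.76, 4315)
```

View pics/w6.png

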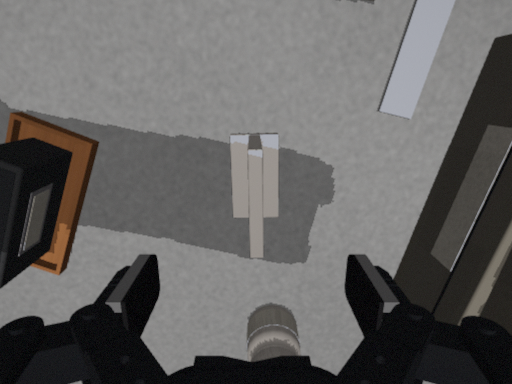

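The plate's top edge runs from (256,150) to (257,257), with the foot either side of it and the bottle behind at (272,320).

Run:
```python
from h import *
p=read_camera('wrist')
for n,us,z in [('plate',[(255.5,150),(257,257)],90),('foot',[(231,135),(278,134),(278,217),(233,218)],10)]:
    W=np.array([ray(p,u,z)[:2] for u in us]);d=W[0]-W[-1];print(n,W.mean(0).round(1),W.round(1).tolist(),np.degrees(np.arctan2(d[1],d[0])).round(1))
p=read_camera('top');print([ray(p,(401,121),z).round() for z in (0,60,90)])
```

```text
plate [ 660.4 -233.1] [[650.6, -194.9], [670.1, -271.3]] 104.3
foot [ 660.3 -233.5] [[630.2, -200.1], [670.9, -189.6], [691.2, -266.6], [649.0, -277.7]] 103.6
[array([ 741., -427.,    0.]), array([ 719., -400.,   60.]), array([ 708., -386.,   90.])]
```

step_arm(plan=[{"dr": [0,0,-0.014],"slide": [1.8,1.7,28],"jaw": 1},{"dr": [0,0,0],"slide": [0,0,30],"jaw": 1},{"dr": [0,0,0],"slide": [0,0,30],"jaw": 1},{"dr": [0,0,0],"slide": [0,0,16],"jaw": 1},{"dr": [0,0,0],"slide": [0,0,8],"jaw": 1}])

```text
t: 25.85
ee_pos: [659.6, -233.8, 66.9]
orientation: [-1.929, -2.478, 0.001]
ft_force: [-0.3, 0.5, -0.1]
grip_width: 85.6
grip_force: 0.0
```

step_arm(plan=[{"dr": [0,0,0],"slide": [0,0,0],"jaw": 0.8},{"dr": [0,0,0],"slide": [0,0,0],"jaw": 0.6},{"dr": [0,0,0],"slide": [0,0,0],"jaw": 0.4},{"dr": [0,0,0],"slide": [0,0,0],"jaw": 0.2},{"dr": [0,0,0],"slide": [0,0,0],"jaw": 0}])

```text
t: 26.35
ee_pos: [660.4, -234.2, 69.0]
orientation: [1.929, 2.478, 0.0]
ft_force: [-0.3, 0.2, 0.3]
grip_width: 12.2
grip_force: 0.0
```

step_arm(plan=[{"dr": [0,0,0],"slide": [0,0,0],"jaw": 0},{"dr": [0,0,0],"slide": [0,0,0],"jaw": 0},{"dr": [0,0,0],"slide": [0,0,0],"jaw": 0},{"dr": [0,0,0],"slide": [0,0,0],"jaw": 0}])

```text
t: 26.75
ee_pos: [660.5, -234.1, 68.9]
orientation: [1.929, 2.478, 0.0]
ft_force: [0.3, 0.0, 6.1]
grip_width: 9.2
grip_force: 35.3
```

step_arm(plan=[{"dr": [0,0,0],"slide": [0,0,-10],"jaw": 0},{"dr": [0,0,0],"slide": [0,0,-30],"jaw": 0},{"dr": [0,0,0],"slide": [0,0,-30],"jaw": 0},{"dr": [0,0,0.11],"slide": [0,0,0],"jaw": 0},{"dr": [0,0,0],"slide": [19,-0.5,0],"jaw": 0}])

```text
t: 27.25
ee_pos: [657.1, -217.9, 139.6]
orientation: [2.07, 2.36, -0.001]
ft_force: [-0.8, -0.4, -1.8]
grip_width: 9.4
grip_force: 34.2
```

step_arm(plan=[{"dr": [0,0,0],"slide": [38,-0.5,0],"jaw": 0},{"dr": [0,0,0],"slide": [38,-0.5,0],"jaw": 0},{"dr": [0,0,0],"slide": [38,-0.5,0],"jaw": 0},{"dr": [0,0,0],"slide": [38,-0.5,0],"jaw": 0},{"dr": [0,0,0],"slide": [38,-0.5,0],"jaw": 0}])

```text
t: 27.75
ee_pos: [627.4, -25.3, 138.4]
orientation: [-2.061, -2.37, 0.001]
ft_force: [1.5, 0.4, -1.4]
grip_width: 9.7
grip_force: 34.2
```

step_arm(plan=[{"dr": [0,0,0],"slide": [38,-0.5,0],"jaw": 0},{"dr": [0,0,0],"slide": [12,0,0],"jaw": 0},{"dr": [0,0,0],"slide": [0,0,0],"jaw": 0},{"dr": [0,0,0],"slide": [0,0,0],"jaw": 0},{"dr": [0,0,0],"slide": [0,0,0],"jaw": 0}])

```text
t: 28.25
ee_pos: [621.0, 20.6, 138.2]
orientation: [2.064, 2.368, -0.001]
ft_force: [-0.6, -0.2, -2.4]
grip_width: 9.5
grip_force: 34.2
```

Run:
```python
from h import *
to(622,22)
p=read_camera('wrist'); save(p,'w7')
```

```text
t 28.25 p [621.   20.6 138.2] q [ 0.32  0.53 -0.61  1.8   0.37  0.93 -0.31] a 97.83 zt [-4.e-04 -5.e-04 -1.e+00]
slide [ 1.2  1.1 -0. ]
```

View pics/w7.png

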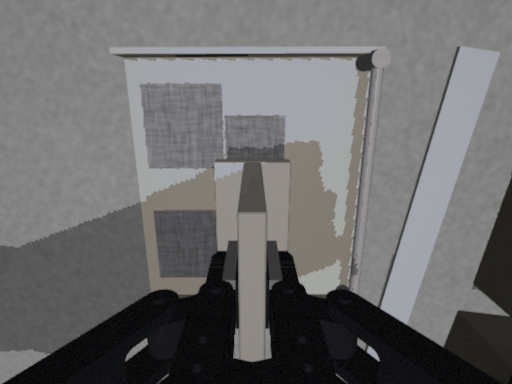

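step_arm(plan=[{"dr": [0,0,0],"slide": [1.2,1,25],"jaw": 0},{"dr": [0,0,0],"slide": [0,0,20],"jaw": 0},{"dr": [0,0,0],"slide": [0,0,11],"jaw": 0},{"dr": [0,0,0],"slide": [0,0,4],"jaw": 0},{"dr": [0,0,0],"slide": [0,0,1.5],"jaw": 0}])

```text
t: 28.8
ee_pos: [622.0, 23.1, 76.9]
orientation: [-2.064, -2.369, 0.0]
ft_force: [-0.3, -0.1, -0.9]
grip_width: 9.6
grip_force: 34.1
```

step_arm(plan=[{"dr": [0,0,0],"slide": [0,0,1],"jaw": 0},{"dr": [0,0,0],"slide": [0,0,0],"jaw": 0},{"dr": [0,0,0],"slide": [0,0,0],"jaw": 0}])

```text
t: 29.1
ee_pos: [622.2, 23.3, 76.4]
orientation: [2.063, 2.369, 0.001]
ft_force: [1.5, -0.8, -1.5]
grip_width: 9.6
grip_force: 34.1
```

step_arm(plan=[{"dr": [0,0,0],"slide": [0,-0.5,1.5],"jaw": 0},{"dr": [0,0,0],"slide": [0,0,0],"jaw": 0},{"dr": [0,0,0],"slide": [0,0,0],"jaw": 0}])

```text
t: 29.4
ee_pos: [621.8, 23.4, 74.9]
orientation: [2.063, 2.369, 0.001]
ft_force: [0.0, 0.4, 5.4]
grip_width: 9.6
grip_force: 35.3
```

step_arm(plan=[{"dr": [0,0,0],"slide": [0,0,1],"jaw": 0},{"dr": [0,0,0],"slide": [0,0,0],"jaw": 0},{"dr": [0,0,0],"slide": [0,0,0],"jaw": 0}])

```text
t: 29.7
ee_pos: [621.9, 23.4, 74.8]
orientation: [2.062, 2.368, 0.001]
ft_force: [-4.7, -2.0, 22.1]
grip_width: 9.5
grip_force: 37.6
```

Contact. I release, opening slowly, and go up.

step_arm(plan=[{"dr": [0,0,0],"slide": [0,0,-1],"jaw": 0},{"dr": [0,0,0],"slide": [0,0,0],"jaw": 0.2},{"dr": [0,0,0],"slide": [0,0,0],"jaw": 0.4},{"dr": [0,0,0],"slide": [0,0,0],"jaw": 0.7},{"dr": [0,0,0],"slide": [0,0,0],"jaw": 1}])

```text
t: 30.2
ee_pos: [621.2, 23.3, 74.1]
orientation: [-2.063, -2.369, 0.0]
ft_force: [-0.5, 0.4, 0.6]
grip_width: 60.5
grip_force: 0.0
```

step_arm(plan=[{"dr": [0,0,0],"slide": [0,0,0],"jaw": 1},{"dr": [0,0,0],"slide": [0,0,-15],"jaw": 1},{"dr": [0,0,0],"slide": [0,0,-35],"jaw": 1},{"dr": [0,0,0],"slide": [0,0,-40],"jaw": 1},{"dr": [0,0,0],"slide": [0,0,-15],"jaw": 1}])

```text
t: 30.7
ee_pos: [622.8, 23.9, 184.2]
orientation: [2.061, 2.367, 0.005]
ft_force: [0.5, 0.2, 0.5]
grip_width: 85.4
grip_force: 0.0
```

step_arm(plan=[{"dr": [0,0,0],"slide": [0,0,0],"jaw": 1},{"dr": [0,0,0],"slide": [0,0,0],"jaw": 1},{"dr": [0,0,0],"slide": [0,0,0],"jaw": 1}])

```text
t: 31.0
ee_pos: [620.7, 23.1, 178.4]
orientation: [-2.062, -2.368, 0.002]
ft_force: [-0.6, 0.3, 0.5]
grip_width: 85.6
grip_force: 0.0
```

Run:
```python
from h import *
st()
p=read_camera('wrist'); save(p,'w8')
print(rect(p,'marker_mid',96))
for c in ['scene','top']:
  p=read_camera(c)
  for n in ['marker_mid','bay','tin_mid','box_mid','cardfile_mid']: print(n,[(np.round(d['point'],1),round(d['conf'],2)) for d in landmark_of(p,n)[:1]])
```

```text
t 31.0 p [620.7  23.1 178.4] q [ 0.34  0.49 -0.63  1.77  0.33  1.   -0.28] a 97.9 zt [-1.6e-03 -1.0e-04 -1.0e+00]
(array([619.5,  29.8]), array([31.9, 89.5]), 7.9, 0.85, 4665)
marker_mid [(array([618.7,  26.7,  52.6]), 0.78)]
bay [(array([ 6.209e+02,  2.440e+01, -4.000e-01]), 0.69)]
tin_mid [(array([418.4, 309.6,  63.7]), 0.86)]
box_mid [(array([502.6, 299.9,  60.8]), 0.86)]
cardfile_mid [(array([ 460.5, -296.8,   40.7]), 0.76)]
marker_mid [(array([620.1,  21.2,  50.1]), 0.75)]
bay [(array([620.3,  23.5,   1.1]), 0.7)]
tin_mid [(array([421.4, 307. ,  59.8]), 0.81)]
box_mid [(array([504.9, 296.2,  62.2]), 0.61)]
cardfile_mid []
```

View pics/w8.png

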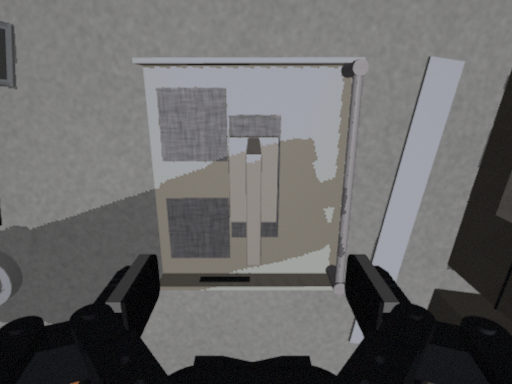

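step_arm(plan=[{"dr": [0,0,0.143],"slide": [0,0,0],"jaw": 1},{"dr": [0,0,0.143],"slide": [0,0,0],"jaw": 1},{"dr": [0,0,0.143],"slide": [0,0,0],"jaw": 1},{"dr": [0,0,0.143],"slide": [0,0,0],"jaw": 1},{"dr": [0,0,0.143],"slide": [0,0,0],"jaw": 1}])

```text
t: 32.2
ee_pos: [621.4, 23.3, 179.4]
orientation: [-2.766, -1.489, -0.0]
ft_force: [-0.4, 0.3, -0.4]
grip_width: 85.3
grip_force: 0.0
```

step_arm(plan=[{"dr": [0,0,0.143],"slide": [0,0,0],"jaw": 1},{"dr": [0,0,0.143],"slide": [0,0,0],"jaw": 1},{"dr": [0,0,0.143],"slide": [0,0,0],"jaw": 1},{"dr": [0,0,0.143],"slide": [0,0,0],"jaw": 1},{"dr": [0,0,0.143],"slide": [0,0,0],"jaw": 1}])

```text
t: 32.7
ee_pos: [621.4, 23.4, 179.4]
orientation: [-3.112, -0.427, -0.0]
ft_force: [0.1, -0.1, 0.4]
grip_width: 85.5
grip_force: 0.0
```

step_arm(plan=[{"dr": [0,0,0.143],"slide": [0,0,0],"jaw": 1},{"dr": [0,0,0],"slide": [-18,-34,0],"jaw": 1},{"dr": [0,0,0],"slide": [-18,-34,0],"jaw": 1},{"dr": [0,0,0],"slide": [-18,-34,0],"jaw": 1},{"dr": [0,0,0],"slide": [-18,-34,0],"jaw": 1}])

```text
t: 33.2
ee_pos: [530.6, 149.4, 179.5]
orientation: [-3.134, -0.213, -0.001]
ft_force: [0.1, -0.0, -0.1]
grip_width: 85.5
grip_force: 0.0
```

step_arm(plan=[{"dr": [0,0,0],"slide": [-18,-34,0],"jaw": 1},{"dr": [0,0,0],"slide": [-18,-34,0],"jaw": 1},{"dr": [0,0,0],"slide": [-18,-34,0],"jaw": 1},{"dr": [0,0,0],"slide": [-18,-34,0],"jaw": 1},{"dr": [0,0,0],"slide": [-18,-34,0],"jaw": 1}])

```text
t: 33.7
ee_pos: [418.4, 305.7, 179.6]
orientation: [-3.134, -0.213, -0.001]
ft_force: [1.1, 0.7, 0.5]
grip_width: 85.5
grip_force: 0.0
```

step_arm(plan=[{"dr": [0,0,0],"slide": [0,0,0],"jaw": 1},{"dr": [0,0,0],"slide": [0,0,0],"jaw": 1},{"dr": [0,0,0],"slide": [0,0,0],"jaw": 1}])

```text
t: 34.0
ee_pos: [420.0, 303.8, 179.4]
orientation: [3.134, 0.212, 0.0]
ft_force: [0.2, -0.5, 0.1]
grip_width: 85.5
grip_force: 0.0
```

Run:
```python
from h import *
to(416.4,305.6)
```

```text
t 34.0 p [420.  303.8 179.4] q [-0.37  0.29 -0.45  2.    0.16  0.88 -2.34] a 7.73 zt [ 2.e-04 -3.e-04 -1.e+00]
slide [-3.3 -2.2 -0. ]
```

step_arm(plan=[{"dr": [0,0,0],"slide": [-3.3,-2.2,20],"jaw": 1},{"dr": [0,0,0],"slide": [0,0,25],"jaw": 1},{"dr": [0,0,0],"slide": [0,0,25],"jaw": 1},{"dr": [0,0,0],"slide": [0,0,18],"jaw": 1},{"dr": [0,0,0],"slide": [0,0,0],"jaw": 1}])

```text
t: 34.5
ee_pos: [415.6, 304.5, 89.3]
orientation: [3.132, 0.21, -0.005]
ft_force: [0.0, -0.2, 0.5]
grip_width: 85.4
grip_force: 0.0
```

step_arm(plan=[{"dr": [0,0,0],"slide": [0,0,0],"jaw": 0.6},{"dr": [0,0,0],"slide": [0,0,0],"jaw": 0.5},{"dr": [0,0,0],"slide": [0,0,0],"jaw": 0.5},{"dr": [0,0,0],"slide": [0,0,0],"jaw": 0.5},{"dr": [0,0,0],"slide": [0,0,0],"jaw": 0.5}])

```text
t: 35.0
ee_pos: [416.6, 306.5, 92.6]
orientation: [-3.134, -0.213, -0.003]
ft_force: [1.1, -1.4, 7.2]
grip_width: 55.4
grip_force: 31.4
```

step_arm(plan=[{"dr": [0,0,0],"slide": [0,0,0],"jaw": 0.5},{"dr": [0,0,0],"slide": [0,0,0],"jaw": 0.5}])

```text
t: 35.2
ee_pos: [416.6, 306.6, 92.6]
orientation: [-3.134, -0.212, -0.003]
ft_force: [1.0, -0.4, 6.1]
grip_width: 55.4
grip_force: 31.4
```

step_arm(plan=[{"dr": [0,0,0],"slide": [0,0,-10],"jaw": 0.5},{"dr": [0,0,0],"slide": [0,0,-30],"jaw": 0.5},{"dr": [0,0,0],"slide": [0,0,-30],"jaw": 0.5},{"dr": [0,0,0],"slide": [5,18,0],"jaw": 0.5},{"dr": [0,0,0],"slide": [11,36,0],"jaw": 0.5}])

```text
t: 35.7
ee_pos: [438.8, 256.9, 163.5]
orientation: [-3.132, -0.219, -0.004]
ft_force: [0.5, -0.1, -3.7]
grip_width: 55.2
grip_force: 33.4
```

step_arm(plan=[{"dr": [0,0,0],"slide": [11,36,0],"jaw": 0.5},{"dr": [0,0,0],"slide": [11,36,0],"jaw": 0.5},{"dr": [0,0,0],"slide": [11,36,0],"jaw": 0.5},{"dr": [0,0,0],"slide": [11,36,0],"jaw": 0.5},{"dr": [0,0,0],"slide": [11,36,0],"jaw": 0.5}])

```text
t: 36.2
ee_pos: [518.3, 82.6, 162.4]
orientation: [-3.134, -0.213, -0.001]
ft_force: [0.5, -0.2, -2.7]
grip_width: 55.5
grip_force: 33.4
```

step_arm(plan=[{"dr": [0,0,0],"slide": [11,36,0],"jaw": 0.5},{"dr": [0,0,0],"slide": [11,36,0],"jaw": 0.5},{"dr": [0,0,0],"slide": [11,36,0],"jaw": 0.5},{"dr": [0,0,0],"slide": [6,18,0],"jaw": 0.5},{"dr": [0,0,0],"slide": [0,0,0],"jaw": 0.5}])

```text
t: 36.7
ee_pos: [574.3, -38.8, 162.1]
orientation: [3.134, 0.206, 0.001]
ft_force: [0.1, 0.0, -2.2]
grip_width: 55.3
grip_force: 33.4
```

step_arm(plan=[{"dr": [0,0,0],"slide": [0,0,0],"jaw": 0.5},{"dr": [0,0,0],"slide": [0,0,0],"jaw": 0.5},{"dr": [0,0,0],"slide": [0,0,0],"jaw": 0.5}])

```text
t: 37.0
ee_pos: [573.4, -34.4, 161.7]
orientation: [-3.134, -0.215, -0.0]
ft_force: [-1.2, 0.2, -2.2]
grip_width: 55.6
grip_force: 33.4
```

Run:
```python
from h import *
to(573.8,-36)
```

```text
t 37.0 p [573.4 -34.4 161.7] q [ 0.17  0.38 -0.28  1.91  0.13  0.87 -1.6 ] a 7.86 zt [ 3.e-04  3.e-04 -1.e+00]
slide [ 0.2  1.6 -0. ]
```

step_arm(plan=[{"dr": [0,0,0],"slide": [0,1.2,25],"jaw": 0.5},{"dr": [0,0,0],"slide": [0,0,22],"jaw": 0.5},{"dr": [0,0,0],"slide": [0,0,13],"jaw": 0.5},{"dr": [0,0,0],"slide": [0,0,4],"jaw": 0.5},{"dr": [0,0,0],"slide": [0,0,1],"jaw": 0.5}])

```text
t: 37.5
ee_pos: [573.8, -36.3, 96.3]
orientation: [-3.134, -0.214, 0.001]
ft_force: [-0.9, -0.3, -3.1]
grip_width: 55.5
grip_force: 33.4
```

step_arm(plan=[{"dr": [0,0,0],"slide": [0,0,1],"jaw": 0.5},{"dr": [0,0,0],"slide": [0,0,0],"jaw": 0.5},{"dr": [0,0,0],"slide": [0,0,0],"jaw": 0.5}])

```text
t: 37.8
ee_pos: [574.1, -36.7, 96.0]
orientation: [3.134, 0.213, 0.002]
ft_force: [0.4, 0.0, -3.1]
grip_width: 55.5
grip_force: 33.4
```

step_arm(plan=[{"dr": [0,0,0],"slide": [0,0,1],"jaw": 0.5},{"dr": [0,0,0],"slide": [0,0,0],"jaw": 0.5},{"dr": [0,0,0],"slide": [0,0,0],"jaw": 0.5}])

```text
t: 38.1
ee_pos: [574.4, -36.6, 95.6]
orientation: [3.134, 0.213, 0.003]
ft_force: [-3.6, 0.5, 10.5]
grip_width: 55.2
grip_force: 34.4
```

step_arm(plan=[{"dr": [0,0,0],"slide": [0,0,0],"jaw": 0.6},{"dr": [0,0,0],"slide": [0,0,0],"jaw": 0.8},{"dr": [0,0,0],"slide": [0,0,0],"jaw": 1},{"dr": [0,0,0],"slide": [0,0,0],"jaw": 1},{"dr": [0,0,0],"slide": [0,0,0],"jaw": 1}])

```text
t: 38.6
ee_pos: [573.7, -36.7, 94.3]
orientation: [-3.134, -0.213, 0.0]
ft_force: [-0.3, 0.1, -0.1]
grip_width: 85.3
grip_force: 0.0
```

step_arm(plan=[{"dr": [0,0,0],"slide": [0,0,-15],"jaw": 1},{"dr": [0,0,0],"slide": [0,0,-35],"jaw": 1},{"dr": [0,0,0],"slide": [0,0,-40],"jaw": 1},{"dr": [0,0,0],"slide": [-3,-37,0],"jaw": 1},{"dr": [0,0,0],"slide": [-3,-37,0],"jaw": 1}])

```text
t: 39.1
ee_pos: [558.4, 35.9, 186.9]
orientation: [3.134, 0.209, 0.005]
ft_force: [1.2, 1.1, -0.5]
grip_width: 85.3
grip_force: 0.0
```

step_arm(plan=[{"dr": [0,0,0],"slide": [-3,-37,0],"jaw": 1},{"dr": [0,0,0],"slide": [-3,-37,0],"jaw": 1},{"dr": [0,0,0],"slide": [-3,-37,0],"jaw": 1},{"dr": [0,0,0],"slide": [-3,-37,0],"jaw": 1},{"dr": [0,0,0],"slide": [-3,-37,0],"jaw": 1}])

```text
t: 39.6
ee_pos: [517.5, 218.5, 185.6]
orientation: [-3.134, -0.213, -0.001]
ft_force: [-0.7, -0.2, -0.2]
grip_width: 85.4
grip_force: 0.0
```

step_arm(plan=[{"dr": [0,0,0],"slide": [-3,-37,0],"jaw": 1},{"dr": [0,0,0],"slide": [-1,-37,0],"jaw": 1},{"dr": [0,0,0],"slide": [0,0,0],"jaw": 1},{"dr": [0,0,0],"slide": [0,0,0],"jaw": 1},{"dr": [0,0,0],"slide": [0,0,0],"jaw": 1}])

```text
t: 40.1
ee_pos: [504.3, 288.9, 184.8]
orientation: [3.134, 0.212, 0.001]
ft_force: [0.5, -0.3, 0.3]
grip_width: 85.5
grip_force: 0.0
```

Run:
```python
from h import *
to(503.7,292.6)
```

```text
t 40.1 p [504.3 288.9 184.8] q [-0.3   0.37 -0.41  1.87  0.18  0.94 -2.23] a 7.72 zt [ 4.e-04 -4.e-04 -1.e+00]
slide [-0.1 -3.8 -0. ]
```

Descend 88 mm to about z 97 and grip the box.

step_arm(plan=[{"dr": [0,0,0],"slide": [0,-3.8,20],"jaw": 1},{"dr": [0,0,0],"slide": [0,0,25],"jaw": 1},{"dr": [0,0,0],"slide": [0,0,25],"jaw": 1},{"dr": [0,0,0],"slide": [0,0,18],"jaw": 1},{"dr": [0,0,0],"slide": [0,0,0],"jaw": 1}])

```text
t: 40.6
ee_pos: [502.8, 291.6, 94.5]
orientation: [3.133, 0.21, -0.005]
ft_force: [-0.3, -0.7, 0.2]
grip_width: 85.2
grip_force: 0.0
```

step_arm(plan=[{"dr": [0,0,0],"slide": [0,0,0],"jaw": 0.6},{"dr": [0,0,0],"slide": [0,0,0],"jaw": 0.5},{"dr": [0,0,0],"slide": [0,0,0],"jaw": 0.5},{"dr": [0,0,0],"slide": [0,0,0],"jaw": 0.5},{"dr": [0,0,0],"slide": [0,0,0],"jaw": 0.5}])

```text
t: 41.1
ee_pos: [504.2, 294.2, 97.8]
orientation: [-3.133, -0.213, -0.004]
ft_force: [0.0, 2.6, 8.8]
grip_width: 58.7
grip_force: 31.3
```

step_arm(plan=[{"dr": [0,0,0],"slide": [0,0,0],"jaw": 0.5},{"dr": [0,0,0],"slide": [0,0,0],"jaw": 0.5}])

```text
t: 41.3
ee_pos: [504.2, 294.3, 97.8]
orientation: [-3.133, -0.213, -0.004]
ft_force: [-0.5, 1.7, 8.0]
grip_width: 58.1
grip_force: 31.3
```

step_arm(plan=[{"dr": [0,0,0],"slide": [0,0,-10],"jaw": 0.5},{"dr": [0,0,0],"slide": [0,0,-30],"jaw": 0.5},{"dr": [0,0,0],"slide": [0,0,-25],"jaw": 0.5},{"dr": [0,0,0],"slide": [2,20,0],"jaw": 0.5},{"dr": [0,0,0],"slide": [4,39,0],"jaw": 0.5}])

```text
t: 41.8
ee_pos: [516.9, 238.1, 163.1]
orientation: [-3.132, -0.22, -0.003]
ft_force: [0.7, -0.9, -3.7]
grip_width: 58.1
grip_force: 33.6
```

step_arm(plan=[{"dr": [0,0,0],"slide": [4,39,0],"jaw": 0.5},{"dr": [0,0,0],"slide": [4,39,0],"jaw": 0.5},{"dr": [0,0,0],"slide": [4,39,0],"jaw": 0.5},{"dr": [0,0,0],"slide": [4,39,0],"jaw": 0.5},{"dr": [0,0,0],"slide": [2,20,0],"jaw": 0.5}])

```text
t: 42.3
ee_pos: [559.3, 59.8, 162.0]
orientation: [3.133, 0.207, -0.0]
ft_force: [0.4, 0.8, -3.0]
grip_width: 58.3
grip_force: 33.5
```

step_arm(plan=[{"dr": [0,0,0],"slide": [0,0,0],"jaw": 0.5},{"dr": [0,0,0],"slide": [0,0,0],"jaw": 0.5},{"dr": [0,0,0],"slide": [0,0,0],"jaw": 0.5},{"dr": [0,0,0],"slide": [0,0,0],"jaw": 0.5}])

```text
t: 42.7
ee_pos: [558.7, 65.1, 161.6]
orientation: [-3.134, -0.215, -0.0]
ft_force: [-0.5, -0.0, -3.8]
grip_width: 58.6
grip_force: 33.5
```

Run:
```python
from h import *
to(560.5,61.8)
p=read_camera('wrist')
print([(np.round(d['point'],1),round(d['conf'],2)) for d in landmark_of(p,'tin_mid')[:1]])
p=read_camera('top')
for n in ['tin_mid','marker_mid','bay']:print([(np.round(d['point'],1),round(d['conf'],2)) for d in landmark_of(p,n)[:1]])
```

```text
t 42.7 p [558.7  65.1 161.6] q [ 0.05  0.37 -0.34  1.93  0.16  0.87 -1.8 ] a 7.86 zt [ 0.e+00  3.e-04 -1.e+00]
slide [ 1.3  3.5 -0. ]
[(array([576.8, -35.9,  62.5]), 0.95)]
[]
[]
[]
```

step_arm(plan=[{"dr": [0,0,0],"slide": [1.3,3,22],"jaw": 0.5},{"dr": [0,0,0],"slide": [0,0,20],"jaw": 0.5},{"dr": [0,0,0],"slide": [0,0,12],"jaw": 0.5},{"dr": [0,0,0],"slide": [0,0,4],"jaw": 0.5},{"dr": [0,0,0],"slide": [0,0,1],"jaw": 0.5}])

```text
t: 43.5
ee_pos: [560.6, 61.4, 102.2]
orientation: [-3.134, -0.213, 0.001]
ft_force: [-0.4, 0.1, -3.5]
grip_width: 58.5
grip_force: 33.6
```

step_arm(plan=[{"dr": [0,0,0],"slide": [0,0,1],"jaw": 0.5},{"dr": [0,0,0],"slide": [0,0,0],"jaw": 0.5},{"dr": [0,0,0],"slide": [0,0,0],"jaw": 0.5}])

```text
t: 43.8
ee_pos: [561.0, 61.3, 101.9]
orientation: [-3.134, -0.213, -0.001]
ft_force: [0.9, -0.5, -3.2]
grip_width: 58.4
grip_force: 33.6
```

step_arm(plan=[{"dr": [0,0,0],"slide": [0,0,1],"jaw": 0.5},{"dr": [0,0,0],"slide": [0,0,0],"jaw": 0.5},{"dr": [0,0,0],"slide": [0,0,0],"jaw": 0.5}])

```text
t: 44.1
ee_pos: [561.0, 61.5, 100.8]
orientation: [-3.134, -0.213, -0.001]
ft_force: [-1.1, 1.8, 3.3]
grip_width: 58.9
grip_force: 31.5
```

step_arm(plan=[{"dr": [0,0,0],"slide": [0,0,0],"jaw": 0.6},{"dr": [0,0,0],"slide": [0,0,0],"jaw": 0.8},{"dr": [0,0,0],"slide": [0,0,0],"jaw": 1},{"dr": [0,0,0],"slide": [0,0,0],"jaw": 1},{"dr": [0,0,0],"slide": [0,0,0],"jaw": 1}])

```text
t: 44.6
ee_pos: [560.6, 61.1, 100.3]
orientation: [3.134, 0.213, -0.0]
ft_force: [-0.4, -0.6, 0.5]
grip_width: 85.6
grip_force: 0.0
```

step_arm(plan=[{"dr": [0,0,0],"slide": [0,0,-15],"jaw": 1},{"dr": [0,0,0],"slide": [0,0,-35],"jaw": 1},{"dr": [0,0,0],"slide": [0,0,-40],"jaw": 1},{"dr": [0,0,0],"slide": [0,0,-40],"jaw": 1},{"dr": [0,0,0],"slide": [0,0,-20],"jaw": 1}])

```text
t: 45.1
ee_pos: [561.5, 61.6, 255.1]
orientation: [-3.134, -0.213, -0.007]
ft_force: [0.1, -0.2, 0.4]
grip_width: 85.4
grip_force: 0.0
```

step_arm(plan=[{"dr": [0,0,0],"slide": [0,-40,0],"jaw": 1},{"dr": [0,0,0],"slide": [0,-40,0],"jaw": 1},{"dr": [0,0,0],"slide": [0,-40,0],"jaw": 1},{"dr": [0,0,0],"slide": [0,-40,0],"jaw": 1},{"dr": [0,0,0],"slide": [0,-40,0],"jaw": 1}])

```text
t: 45.6
ee_pos: [533.2, 260.9, 251.7]
orientation: [-3.134, -0.213, -0.002]
ft_force: [1.0, -1.3, 0.5]
grip_width: 85.0
grip_force: 0.0
```

step_arm(plan=[{"dr": [0,0,0],"slide": [0,0,0],"jaw": 1},{"dr": [0,0,0],"slide": [0,0,0],"jaw": 1},{"dr": [0,0,0],"slide": [0,0,0],"jaw": 1}])

```text
t: 45.9
ee_pos: [533.9, 258.4, 250.9]
orientation: [3.134, 0.211, 0.001]
ft_force: [0.0, -1.3, -0.5]
grip_width: 85.1
grip_force: 0.0
```

Run:
```python
from h import *
st()
p=read_camera('top')
im=cv2.convertScaleAbs(cv2.resize(p['frame'][125:235,180:300,::-1],None,fx=6,fy=5.4,interpolation=cv2.INTER_CUBIC),alpha=1.5); cv2.imwrite('pics/bayend.png',im)
for c,P in [('top',p),('scene',read_camera('scene'))]:
  for n in ['tin_mid','box_mid','marker_mid','cardfile_mid','bay','stamp_mid']:print(c,n,[(np.round(d['point'],1),round(d['conf'],2)) for d in landmark_of(P,n)[:1]])
```

```text
t 45.9 p [533.9 258.4 250.9] q [-0.21  0.33 -0.44  1.77  0.16  1.07 -2.13] a 7.72 zt [ 4.e-04 -4.e-04 -1.e+00]
top tin_mid []
top box_mid [(array([560.3,  64.5,  64.5]), 0.73)]
top marker_mid [(array([622.1,  21.7,  50.5]), 0.91)]
top cardfile_mid [(array([ 465.3, -298.8,   38. ]), 0.57)]
top bay [(array([619.5,  24.1,   3.3]), 0.84)]
top stamp_mid []
scene tin_mid [(array([576.3, -34. ,  66.7]), 0.76)]
scene box_mid [(array([560.8,  68.9,  67.2]), 0.58)]
scene marker_mid [(array([619.9,  25.9,  50.4]), 0.94)]
scene cardfile_mid [(array([ 464.3, -294.2,   42.4]), 0.66)]
scene bay [(array([618.6,  26.6,  -1.4]), 0.64)]
scene stamp_mid [(array([665.5, 246.2,  34.3]), 0.78)]
```

View pics/bayend.png

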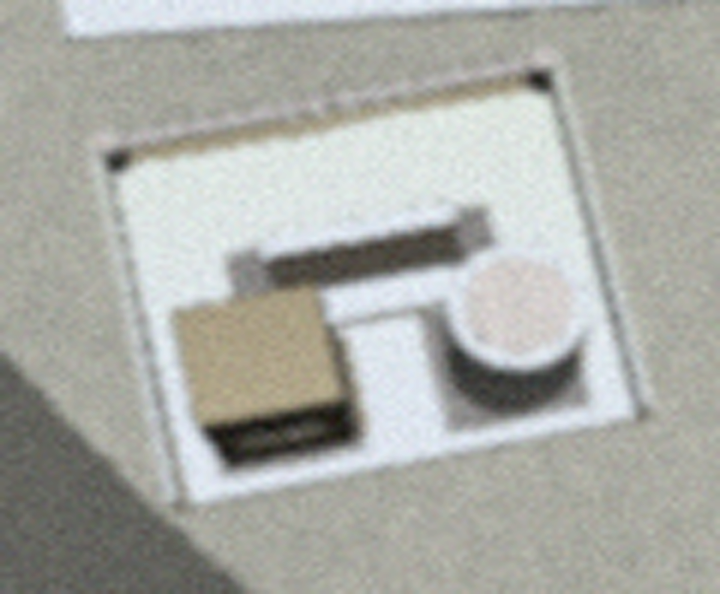

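Box and tin tops are within about 2 mm of the first image (box top-left corner now (176,312), was (178,312)). The marker is centred on the rear pad, so I hand in.

```bash
python3 -c "
from bench import *
print(close_job())"
```

```text
the job is handed in; nothing more can be done
None
```

I handed the job in at about 46 s: the card file is in the issue tray, the out-marker is on the rear pad, and the tin and box are back on their pads within about 2 mm by the camera; the hand-in returned no verdict.

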